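Reload the gravity vial magazine from two pouring trays

ROBOT

A 7-joint arm with a two-finger parallel gripper is mounted at the origin on a cart in front of the work surface, level with it; the furniture and walls round the work are solid. World frame = base frame: x ahead of the robot, y to its left, z up, the work surface at z = 0. Lengths are in m, angles in rad, forces in N, time in s.
With the tool pointing down it reaches from about 0.425 to 0.925 m from the base axis. Payload 6.8 kg.
Tool frame: the origin (TCP) lies on the front face of the gripper's body, between the roots of the fingers; the fingertips stand 73 mm ahead of it and the grasp point (between the pads) lies 54 mm ahead of it; z points along the fingers, x is the direction in which the jaws open and shut, and the axes are right-handed (so a half turn about z gives the same grasp; the last joint's range is limited). The gripper opens to 85 mm and grips with 20 to 120 N. Pads are 22 mm wide; open, the fingers measure 114 mm over their backs; the gripper's body (76 mm by 85 mm) begins 54 mm behind the grasp point. The pads swing forward as they close: fully open they stand 13 mm farther back than shut.
Start: joints at [-1.43, 0.477, 0.022, 1.555, -0.011, 1.109, -0.083], TCP at [0.166, 0.654, 0.304] pointing down, gripper open.
Joint ranges: [-2.96, 2.96], [-0.34, 2.1], [-1.41, 1.46], [0.24, 2.44], [-1.37, 4.51], [0.17, 1.92], [-2.96, 2.96]. Speed limits (rad/s): [2.39, 2.39, 3.14, 3.14, 3.14, 3.14, 3.14].

INTERFACE

Orientations are given as a unit quaternion [w, x, y, z].
In Python, from station import get_obs, read_camera, hand_in gives the robot as it stands. The module is installed in compiled form; this text tells all that it offers.
- The arm moves only by the shell command python3 -m creep 'ROWS' [FORCE]. ROWS is JSON, a list that holds one entry, the list of rows, each a list of 7 numbers: the turn, a rotation vector about the tool's x, y, z in rad, then the shift along the tool's x, y, z in m, then the finger opening in m, from 0 to 0.0854. A call has 1 to 20 rows; each row shifts and turns the pose as measured when the row begins, along the tool's axes as they then stand; what a row does not reach is not made up. A row lasts 1/12 s, in which the tool goes at most 41.7 mm and 7.16 degrees, less where a joint would pass 70% of its speed; a pose out of reach is approached as far as the arm can. A call is refused whole if a number of a shift passes 0.0417 or a number of a turn 0.125, either way. A call with a gripper value outside its range is refused whole. The fingers move at their own pace and stop on an object; FORCE is the grip in N (left out, the last holds). Time passes only in rows, so rows that do not move let the fingers close. It gives the time, the measured TCP pose, the force and the opening at its end, in the units of the state.
- get_obs(): the state, without advancing time (a new reading comes with each control period).
- read_camera(name): name is "side" or "top"; returns a dict with "color" (480x640x3 uint8, red, green, blue), "range_z" (480x640 float32, m along the optical axis (not along the pixel's ray), 0 where there is no reading), "fovy" (degrees; the focal length in pixels is half the picture's height over the tangent of half this angle, whatever the lens; pixels are square), "cx", "cy" (the principal point, pixels), "rvec" (rotation vector, rad) and "tvec" (3), from world to camera coordinates, as OpenCV has them. Camera axes: x right, y down, z forward; pixel columns grow to the right and rows downward; lengths in m; the calibration is good to about 2 mm. A picture is of the moment at which its call begins.
- hand_in(): hands the job in, once; it reports no verdict.
The state is a dict: "t": time; "q": joint angles; "joint_vel": joint speeds; "joint_torque": joint torques, N m; "eef_pos": TCP position; "tool_rot": TCP orientation; "contact_force": force on the tool from outside, world axes, zero at the start; "torque": the same for the moment, N m; "gripper_width": opening from 0.0 (shut) to 1.0 (fully open).
Only numpy, scipy, OpenCV 4.12 (cv2) and the standard library are available. Lean on these libraries where they do the work, as an engineer would, in place of code of your own. Each camera call takes 0.05 s, during which the arm holds its last target.

TASK

Reload the sloping vial magazine: slide its mouth cover fully open, tip the vials from both white pouring trays through the mouth into the V-trough, and drop in the loose vials that lie on the bench too, so that every vial slides down under the clear roof and lies in one line along the fold; then slide the cover fully shut. Stand both emptied trays upright back on the teal mat, and leave the amber bottle, the carton and the marker where they are.

Things in the scene. Friction and masses are not known exactly. Their poses are not given: they have to be found in the camera images.
- magazine: gravity vial magazine, fixed: white base plate 100 x 300 mm with two aluminium brackets carrying a polished steel V-trough that slopes at 26 degrees. Origin: centre of the plate's underside; z up; +y is the end where the trough is high (mouth), -y the low end (stop); -x faces the robot. Its highest point is about 225 mm over the bench (the cover's handle, shut)
- trough: the magazine's V-trough: slippery walls at 45 degrees, V 36 mm deep, 72 mm wide at the top, 325 mm long. Origin on the fold at the blue stop plate, 34 mm over the bench; x up along the fold, y across towards the robot, z out of the V. x = 0 to 205 mm is the lane under the clear roof, 205 to 325 mm the mouth, ending at a blue head plate. Cover rails at y = +-44.5 mm reach z = 47 mm
- lane_entry (a point): middle of the lane's entry, on the fold at x = 205 mm of the trough. The clear roof's underside is 17.5 mm over the fold, so vials pass only singly, and its end turns up steeply to 34 mm at x = 213 mm; vials along the fold slide down by themselves to the stop or the vial before. Axes as the trough's
- mouth (a point): centre of the mouth in the plane of the V's top edges (x = 265 mm, z = 36 mm in the trough's frame)
- cover (a joint): slide of the grey mouth cover along the trough, in m: 0 shut (over the mouth), 0.115 fully open (moved down the slope, over the roofed lane). Stiff by about 1.5 N, stays where it is left
- cover_grip (a point): grip point on the cover's black handle, a bar 10 mm thick (across the trough), 44 mm long (along the fold), standing 30 mm out of the cover, a plate 120 x 80 x 4 mm. The point lies 24 mm over the plate, 6 mm under the bar's top, and moves with the cover; axes as the trough's
- mat: teal rubber mat, 170 (x) x 230 (y) x 2 mm, fixed; origin at the centre of its underside, z up
- tray_a: white pouring tray A, loose, about 90 g: floor 92 x 42 x 3 mm from the open lip (x = -34) to x = +58 mm; side walls and a back wall (x = 26) 17 mm high round a bed 37 mm wide where up to three vials lie crosswise; upright handle behind. Origin on the underside, z up; it pours to its -x, which faces the robot within 30 degrees. Vials roll off the lip when tipped 20 to 35 degrees
- tray_a_grip (a point): grip point on the handle of tray A: an upright tab 10 mm thick (tray y), 29 mm long (tray x), its top 64 mm over the tray's underside with a bead 14 mm wide along the top; the point lies 43 mm over the underside and 43 mm behind the origin; its axes are the tray's
- tray_a_lip (a point): middle of the pouring lip of tray A, on the floor's upper face (x = -34, z = 3 mm in the tray's frame)
- tray_b: white pouring tray B, loose, about 90 g: floor 92 x 42 x 3 mm from the open lip (x = -34) to x = +58 mm; side walls and a back wall (x = 26) 17 mm high round a bed 37 mm wide where up to three vials lie crosswise; upright handle behind. Origin on the underside, z up; it pours to its -x, which faces the robot within 30 degrees. Vials roll off the lip when tipped 20 to 35 degrees
- tray_b_grip (a point): grip point on the handle of tray B: an upright tab 10 mm thick (tray y), 29 mm long (tray x), its top 64 mm over the tray's underside with a bead 14 mm wide along the top; the point lies 43 mm over the underside and 43 mm behind the origin; its axes are the tray's
- tray_b_lip (a point): middle of the pouring lip of tray B, on the floor's upper face (x = -34, z = 3 mm in the tray's frame)
- vial_1: glass vial with blue screw cap, 12 mm diameter, 33 mm long, 12 g, lying crosswise in tray A at the start (may be absent). Origin at the centre of its glass bottom, z along the vial to the cap
- vial_2: glass vial with blue screw cap, 12 mm diameter, 33 mm long, 12 g, lying crosswise in tray A at the start (may be absent). Origin at the centre of its glass bottom, z along the vial to the cap
- vial_3: glass vial with blue screw cap, 12 mm diameter, 33 mm long, 12 g, lying crosswise in tray A at the start (may be absent). Origin at the centre of its glass bottom, z along the vial to the cap
- vial_4: glass vial with blue screw cap, 12 mm diameter, 33 mm long, 12 g, lying crosswise in tray B at the start (may be absent). Origin at the centre of its glass bottom, z along the vial to the cap
- vial_5: glass vial with blue screw cap, 12 mm diameter, 33 mm long, 12 g, lying crosswise in tray B at the start (may be absent). Origin at the centre of its glass bottom, z along the vial to the cap
- vial_6: glass vial with blue screw cap, 12 mm diameter, 33 mm long, 12 g, lying crosswise in tray B at the start (may be absent). Origin at the centre of its glass bottom, z along the vial to the cap
- vial_7: glass vial with blue screw cap, 12 mm diameter, 33 mm long, 12 g, lying loose on the bench behind the mat at the start (may be absent). Origin at the centre of its glass bottom, z along the vial to the cap
- vial_8: glass vial with blue screw cap, 12 mm diameter, 33 mm long, 12 g, lying loose on the bench behind the mat at the start (may be absent). Origin at the centre of its glass bottom, z along the vial to the cap
- amber_bottle: brown glass bottle with black cap, 60 mm diameter, 122 mm high, standing loose farther back; a bystander; origin under its centre
- carton: small open white carton, 91 x 108 x 67 mm, loose, farther back; a bystander; origin under its middle
- marker: red and white felt marker, 135 mm long, 17 mm thick, lying loose to the right; a bystander; origin under its middle

How it is judged:
By the outcome, as a careful person would: the job done as asked, in the order asked, and still so for the second after the job is handed in, with the robot touching nothing.
Of vial_1, vial_2, vial_3 only 1 to 2 are there at a start; the rules pass over those that are not, and their reading is None.
Of vial_4, vial_5, vial_6 only 1 to 2 are there at a start; the rules pass over those that are not, and their reading is None.
Of vial_7, vial_8 only 1 to 2 are there at a start; the rules pass over those that are not, and their reading is None.
At some moment in a run one of tray_a, tray_b may be knocked a few centimetres aside while the robot is not near it.
Once in a run the grip may slacken for a moment while it holds something.
It also fails if it takes over 200 s, if anything falls off the work surface, if the arm or the gripper's body presses on something with over 40 N, if the wrist force passes 120 N, or if a joint passes its speed limit or range.

## Working session

There is one attempt and no reset: what is moved stays moved. The work goes in short steps, Python scripts to look and compute and a shell command to move; the robot and the scene stay as the last step left them, time stands still between calls to the robot, and variables do not carry over. Pictures are saved under pics/ and viewed, and the job is handed in when it is done.

```bash
ls; mkdir -p pics; python3 - <<'E'
from station import get_obs, read_camera
import cv2,numpy as np
o=get_obs(); print({k:np.round(v,3).tolist() for k,v in o.items()})
for n in("side","top"):
    c=read_camera(n); cv2.imwrite(f"pics/{n}0.png",c["color"][:,:,::-1]); print(n,c["fovy"],c["cx"],c["cy"],c["rvec"],c["tvec"],(c["range_z"]>0).mean())
    R=cv2.Rodrigues(np.array(c["rvec"]))[0]; print(-R.T@np.array(c["tvec"]).ravel(), R.round(3).tolist())
E
```

```text
pics
{'t': 0.0, 'q': [-1.43, 0.478, 0.022, 1.556, -0.011, 1.109, -0.083], 'joint_vel': [0.002, 0.001, -0.001, 0.001, 0.0, 0.0, -0.001], 'joint_torque': [0.0, -59.646, 1.608, -28.119, 0.013, 0.009, 0.0], 'eef_pos': [0.166, 0.654, 0.303], 'tool_rot': [0.001, 0.789, 0.614, -0.001], 'contact_force': [-0.024, 0.853, -0.489], 'torque': [0.012, 0.013, 0.008], 'gripper_width': 1.001}
side 42.046573376165476 315.2364478391602 243.2325382940369 [ 2.18839805 -0.44113814  0.19661515] [-0.52340223  0.1910842   1.43839574] 0.987353515625
[ 0.10873789 -1.1528444   1.01910314] [[0.925, -0.38, -0.015], [-0.243, -0.558, -0.793], [0.293, 0.737, -0.609]]
top 45.449779297018864 322.14550029338824 232.25408020475118 [ 2.17422829 -2.01983992  0.22086929] [-0.0974794   0.5610627   1.28932114] 0.9957486979166666
[ 0.26975781 -0.08362782  1.38089815] [[0.074, -0.997, -0.004], [-0.973, -0.071, -0.221], [0.22, 0.02, -0.975]]
```

View pics/side0.png

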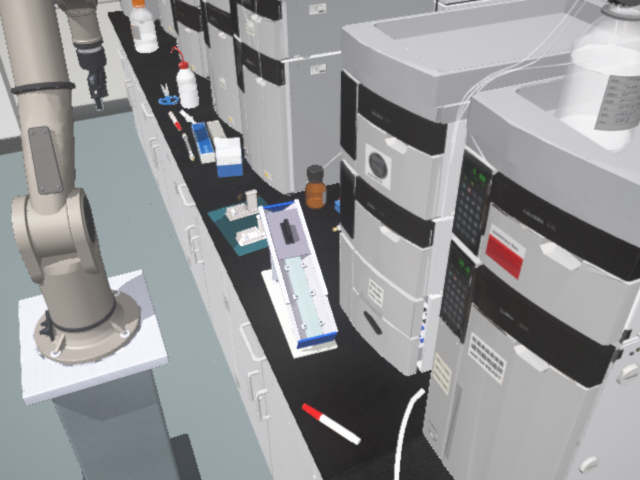

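View pics/top0.png

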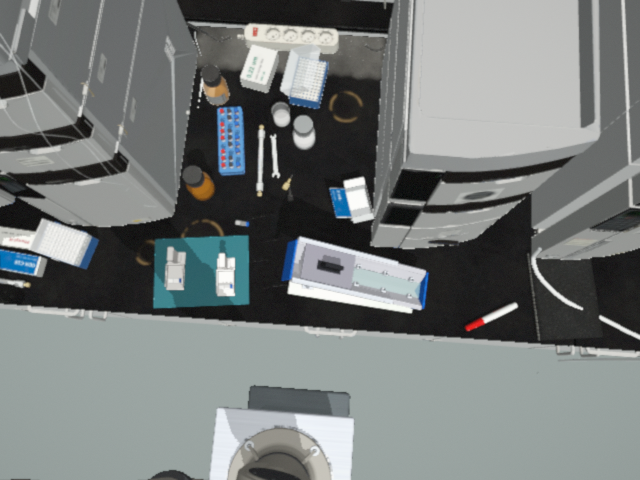

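The side view shows the magazine with its shut cover (handle near 290,232) and the mat with the trays at (245,215) and (250,237). The top view shows the mat at (200,272), the trays at (176,268) and (226,275), one loose vial at (242,223), and the magazine from (290,262) to (425,290). Next I'll zoom in.

```bash
cat > h.py <<'E'
from station import get_obs, read_camera
import cv2,numpy as np
from scipy.spatial.transform import Rotation as Ro
class Cam:
    def __init__(s,n):
        c=read_camera(n); s.im=c["color"]; s.d=c["range_z"]; s.f=240/np.tan(np.radians(c["fovy"])/2); s.cx=c["cx"]; s.cy=c["cy"]
        s.R=cv2.Rodrigues(np.array(c["rvec"],float))[0]; s.t=np.array(c["tvec"],float).ravel(); s.o=-s.R.T@s.t
    def ray(s,u,v): return s.R.T@np.array([(u-s.cx)/s.f,(v-s.cy)/s.f,1.])
    def plane(s,u,v,z): r=s.ray(u,v); return s.o+r*(z-s.o[2])/r[2]
    def pt(s,u,v): return s.o+s.ray(u,v)*s.d[int(round(v)),int(round(u))]
    def proj(s,p): q=s.R@np.asarray(p)+s.t; return q[0]/q[2]*s.f+s.cx,q[1]/q[2]*s.f+s.cy
    def cloud(s):
        v,u=np.mgrid[0:480,0:640]; r=np.stack([(u-s.cx)/s.f,(v-s.cy)/s.f,np.ones_like(u)],-1)*s.d[...,None]
        return r@s.R+s.o
    def crop(s,name,u0,v0,u1,v1,k): 
        cv2.imwrite("pics/"+name,cv2.resize(s.im[v0:v1,u0:u1,::-1],None,fx=k,fy=k,interpolation=cv2.INTER_CUBIC))
E
python3 - <<'E'
from h import *
c=Cam("top"); c.crop("t1.png",140,200,260,310,6); c.crop("t2.png",280,230,440,320,5)
s=Cam("side"); s.crop("s1.png",200,170,350,360,3)
print("bench",c.pt(300,200),c.pt(460,270),"mat",c.pt(200,300),c.pt(200,245),"depth cmp")
for uv in [(154,239),(249,236),(249,304),(154,307)]: print("mat corner",c.plane(*uv,.002).round(4))
print("front edge",c.plane(330,325,0), "vial",c.plane(242,223,.006),c.pt(242,223))
E
```

```text
bench [ 0.66085267  0.00711897 -0.00561405] [ 0.51098081 -0.39542151  0.0024343 ] mat [ 0.39276051  0.22713163 -0.00338372] [0.52616228 0.24195803 0.00320024] depth cmp
mat corner [0.5331 0.3572 0.002 ]
mat corner [0.5577 0.1244 0.002 ]
mat corner [0.3914 0.1074 0.002 ]
mat corner [0.3675 0.3341 0.002 ]
front edge [ 0.35614158 -0.0900936   0.        ] vial [0.58833777 0.14442317 0.006     ] [0.58728014 0.14366607 0.01056444]
```

View pics/t1.png

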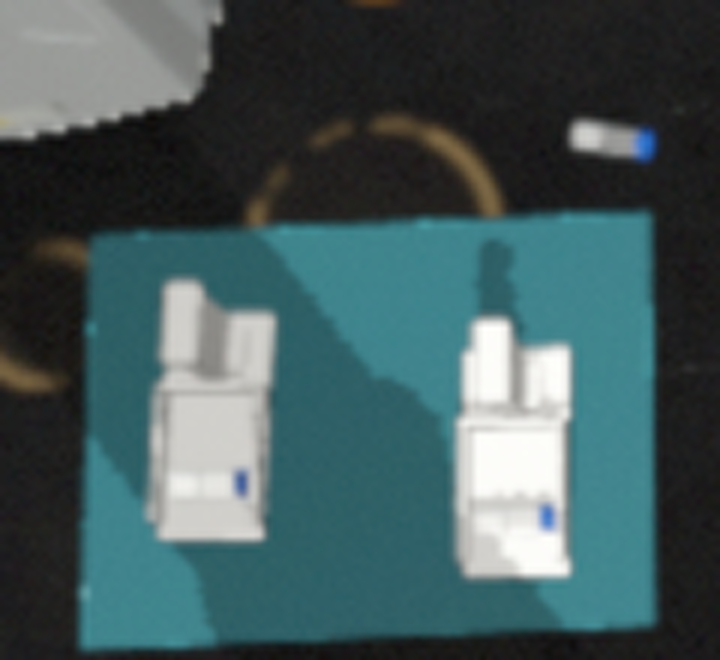

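View pics/t2.png

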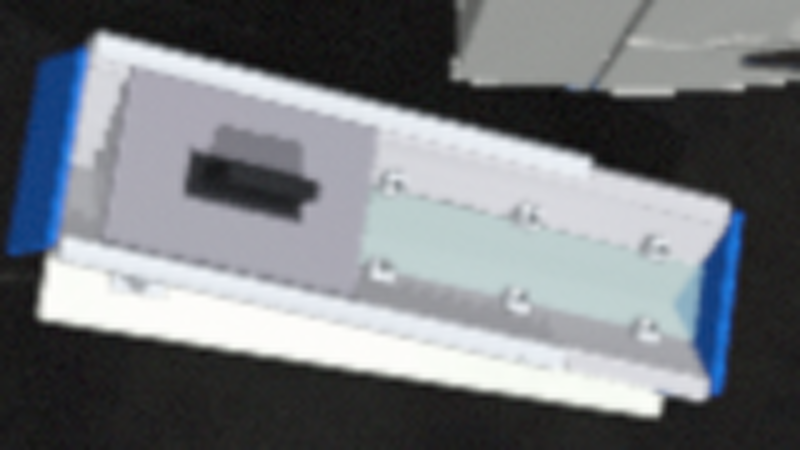

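View pics/s1.png

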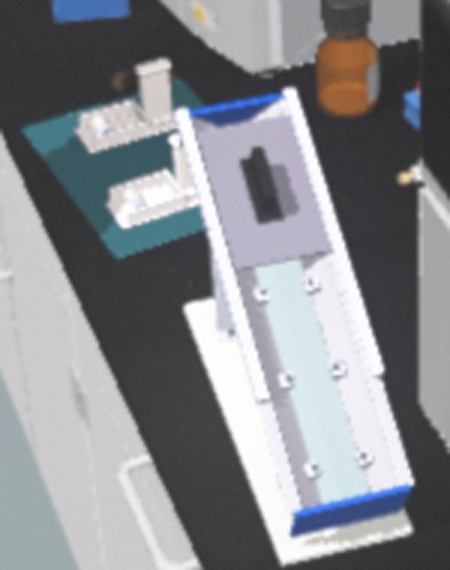

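```bash
cat >> h.py <<'E'
S,C=np.sin(np.radians(26)),np.cos(np.radians(26))
def hz(x,z): return .034+x*S+z*C
E
python3 - <<'E'
from h import *
c=Cam("top"); s=Cam("side")
P={}
for n,(u,v,x) in dict(fu=(135,68,.325),fl=(378,127,.205),nu=(105,238,.325),nl=(358,297,.205)).items():
    P[n]=c.plane(280+(u+.5)/5-.5,230+(v+.5)/5-.5,hz(x,.0425)); print(n,P[n].round(4))
print([np.linalg.norm(P[a]-P[b]).round(4) for a,b in (("fu","fl"),("nu","nl"),("fu","nu"),("fl","nl"))])
d=P["fu"]+P["nu"]-P["fl"]-P["nl"]; yaw=np.arctan2(d[1],d[0]); print("dir deg",np.degrees(yaw)); 
e=P["fu"]+P["fl"]-P["nu"]-P["nl"]; print("across deg",np.degrees(np.arctan2(e[1],e[0])))
cen=sum(P.values())/4; ex=np.array([np.cos(yaw)*C,np.sin(yaw)*C,S]); ey=np.array([-np.sin(yaw),np.cos(yaw),0]); ez=np.cross(ex,ey)
if ey[0]>0: print("ey away")
o=cen-.265*ex-.0425*ez; print(cen,o,ex,ey,ez)
def T(x,y,z): return o+x*ex+y*ey+z*ez
# side corners measured in s1 (/3+200,170)
for n,p,m in (("fu",T(.325,-.04,.0425),None),("fl",T(.205,-.04,.0425),(330,252)),("nu",T(.325,.04,.0425),(197,128)),("nl",T(.205,.04,.0425),(235,266)),
  ("railnear top",T(.325,.0445,.047),(180,110)),("htop lo",T(.243,0,.0725),(265,220)),("htop hi",T(.287,0,.0725),(255,148)),("stop",T(0,0,0),None)):
    q=s.proj(p); print(n,(np.array(q)-[200,170])*3, m, (np.array(c.proj(p))-[280,230])*5)
# plane check from depth
cl=c.cloud(); 
for (u,v) in [(305,262),(315,250),(340,260),(345,280),(320,280)]:
    p=cl[v-1:v+2,u-1:u+2].reshape(-1,3).mean(0); q=p-o; print((u,v),np.round([q@ex,q@ey,q@ez],4))
np.savez("mag.npz",o=o,ex=ex,ey=ey,ez=ez)
E
```

```text
fu [ 0.5068 -0.0287  0.2147]
fl [ 0.4992 -0.133   0.1621]
nu [ 0.435  -0.0221  0.2147]
nl [ 0.4251 -0.129   0.1621]
[np.float64(0.1171), np.float64(0.1196), np.float64(0.0721), np.float64(0.0743)]
dir deg 85.27438326252077
across deg -4.140010246229215
[ 0.46652277 -0.07820048  0.1883671 ] [ 0.44843537 -0.29700381  0.034     ] [0.07404633 0.89573873 0.43837115] [-0.99660065  0.08238409  0.        ] [-0.03611481 -0.43688097  0.89879405]
fu [288.63621965 105.27512496] None [131.5738983   56.40418896]
fl [331.79796037 241.48853553] (330, 252) [381.51920499 119.22891373]
nu [187.21325814 124.49460305] (197, 128) [ 99.96900408 245.17202242]
nl [227.26630651 263.25021217] (235, 266) [354.69119617 301.60246635]
railnear top [181.67893749 122.58208036] (180, 110) [102.50905116 255.3420825 ]
htop lo [269.73721137 188.54993524] (265, 220) [323.26180516 185.88891178]
htop hi [254.14217219 137.44925349] (255, 148) [229.14574384 163.43295052]
stop [350.94615242 531.00424848] None [703.0892271  305.52408894]
(305, 262) [0.3667 0.0229 0.1551]
(315, 250) [ 0.2999 -0.0277  0.0366]
(340, 260) [ 0.2379 -0.0198  0.0352]
(345, 280) [0.2188 0.0199 0.0348]
(320, 280) [0.2767 0.0317 0.0347]
```

```bash
python3 - <<'E'
from h import *
c=Cam("top"); s=Cam("side"); m=np.load("mag.npz"); o,ex,ey,ez=[m[k] for k in("o","ex","ey","ez")]
def T(x,y,z): return o+x*ex+y*ey+z*ez
def draw(cam,name,u0,v0,u1,v1,k):
    im=cv2.resize(cam.im[v0:v1,u0:u1,::-1],None,fx=k,fy=k,interpolation=cv2.INTER_CUBIC)
    def pp(p): q=cam.proj(p); return (int((q[0]-u0+.5)*k-.5),int((q[1]-v0+.5)*k-.5))
    def poly(pts,col): 
        for a,b in zip(pts,pts[1:]+pts[:1]): cv2.line(im,pp(a),pp(b),col,1)
    poly([T(x,y,.041) for x,y in((.205,-.04),(.325,-.04),(.325,.04),(.205,.04))],(0,0,255))
    poly([T(x,y,.071) for x,y in((.243,-.005),(.287,-.005),(.287,.005),(.243,.005))],(0,255,0))
    for y in(.0445,-.0445): poly([T(.0,y,.036),T(.325,y,.047)],(255,0,0))
    poly([T(0,y,z) for y,z in((.036,.036),(0,0),(-.036,.036))],(0,255,255))
    cv2.imwrite("pics/"+name,im)
draw(c,"t3.png",280,230,440,320,5); draw(s,"s3.png",250,190,350,350,4)
E
```

```text
(no output)
```

View pics/t3.png

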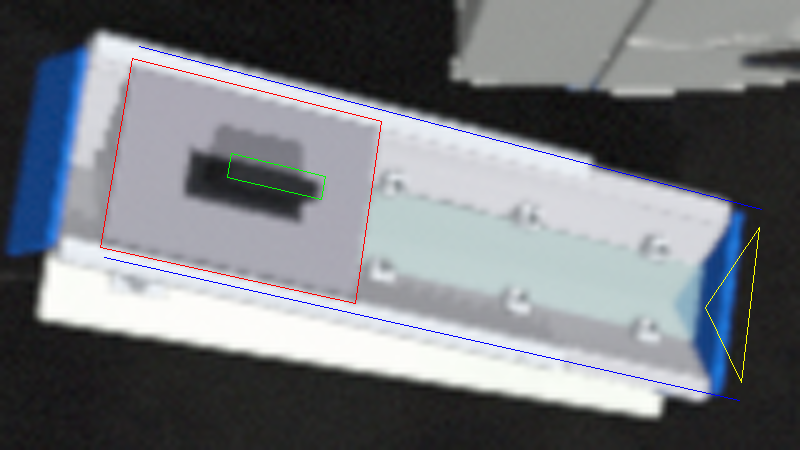

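View pics/s3.png

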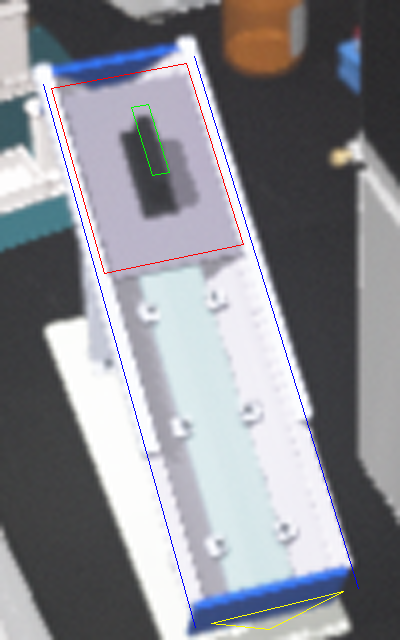

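```bash
python3 - <<'E'
from h import *
c=Cam("top"); s=Cam("side")
a=lambda cam,u,v,w,h,k:cv2.resize(cam.im[v:v+h,u:u+w,::-1],None,fx=k,fy=k,interpolation=cv2.INTER_CUBIC)
def g(im,u,v,k):
    for i in range(0,im.shape[1],10*k): cv2.putText(im,str(u+i//k),(i,10),0,.4,(0,0,255),1); cv2.line(im,(i,0),(i,im.shape[0]),(0,0,255),1)
    for i in range(0,im.shape[0],10*k): cv2.putText(im,str(v+i//k),(0,i+10),0,.4,(0,0,255),1); cv2.line(im,(0,i),(im.shape[1],i),(0,0,255),1)
    return im
cv2.imwrite("pics/t4.png",g(a(c,280,230,75,58,10),280,230,10))
cv2.imwrite("pics/s4.png",g(a(s,250,190,70,70,8),250,190,8))
cv2.imwrite("pics/t5.png",g(a(c,385,255,60,62,8),385,255,8))
cv2.imwrite("pics/s5.png",g(a(s,280,285,70,70,8),280,285,8))
E
```

```text
(no output)
```

View pics/t4.png

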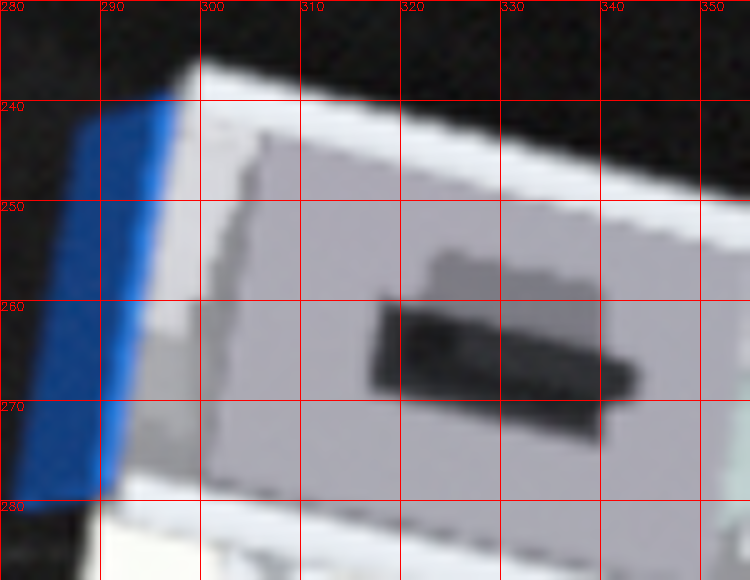

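View pics/s4.png

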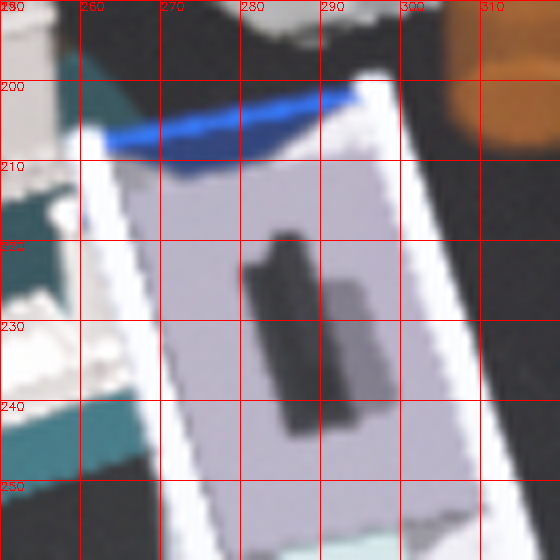

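View pics/t5.png

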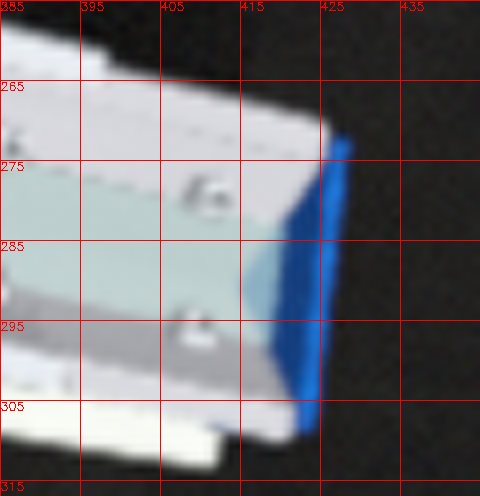

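View pics/s5.png

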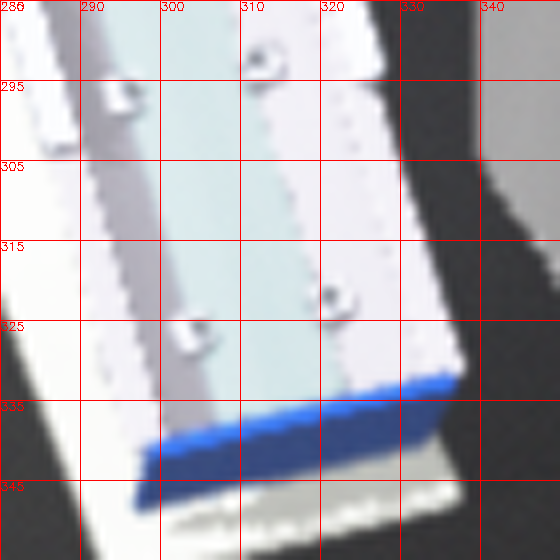

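```bash
cat >> h.py <<'E'
def tri(a,ua,b,ub):
    da=a.ray(*ua);db=b.ray(*ub);da/=np.linalg.norm(da);db/=np.linalg.norm(db)
    k=np.linalg.lstsq(np.c_[da,-db],b.o-a.o,rcond=None)[0]; p,q=a.o+k[0]*da,b.o+k[1]*db
    return (p+q)/2,np.linalg.norm(p-q)
E
python3 - <<'E'
from h import *
c=Cam("top"); s=Cam("side"); P={}
for n,t,d in (("railNu",(291,280.5),(260,206)),("railFu",(299.5,237),(299,199.5)),("railNl",(393,303),(286,303)),("railFl",(398.5,262.5),(327,295)),("stopF",(428,273),(336.5,332)),("stopN",(423.5,308.5),(298.5,340.5)),("handle?",(333.5,264),(290,231))):
    p,e=tri(c,t,s,d); P[n]=p; print(n,p.round(4),"gap",round(e,4))
for a,b in(("railNu","railFu"),("railNl","railFl"),("stopN","stopF"),("railNl","railNu"),("railFl","railFu"),("stopN","railNu")):
    d=P[b]-P[a]; print(a,b,np.linalg.norm(d).round(4),np.degrees(np.arctan2(d[1],d[0])).round(2),np.degrees(np.arctan2(d[2],np.hypot(d[0],d[1]))).round(2))
E
```

```text
railNu [ 0.4287 -0.0038  0.2189] gap 0.0052
railFu [ 0.5207 -0.0136  0.218 ] gap 0.0051
railNl [ 0.4078 -0.2247  0.1144] gap 0.0015
railFl [ 0.4991 -0.233   0.1114] gap 0.0006
stopF [ 0.4878 -0.3068  0.072 ] gap 0.0028
stopN [ 0.4054 -0.299   0.0731] gap 0.0026
handle? [ 0.4716 -0.0876  0.1925] gap 0.0012
railNu railFu 0.0925 -6.07 -0.54
railNl railFl 0.0918 -5.2 -1.87
stopN stopF 0.0828 -5.36 -0.79
railNl railNu 0.2453 84.57 25.21
railFl railFu 0.2449 84.38 25.8
stopN railNu 0.3301 85.48 26.21
```

```bash
cat >> h.py <<'E'
yaw=np.radians(84.6); o=np.array([.4487,-.279,.034])
ex=np.array([np.cos(yaw)*C,np.sin(yaw)*C,S]); ey=np.array([-np.sin(yaw),np.cos(yaw),0]); ez=np.cross(ex,ey)
def T(x,y,z): return o+x*ex+y*ey+z*ez
def Ti(p): q=np.asarray(p)-o; return np.array([q@ex,q@ey,q@ez])
def tplane(cam,u,v,z): # ray onto trough plane z
    r=cam.ray(u,v); k=(z-(cam.o-o)@ez)/(r@ez); return Ti(cam.o+k*r)
E
python3 - <<'E'
from h import *
c=Cam("top"); s=Cam("side")
cl=c.cloud(); cs=s.cloud()
for (u,v) in [(310,270),(315,250),(340,255),(345,280),(320,280)]: print(Ti(np.median(cl[v-1:v+2,u-1:u+2].reshape(-1,3),0)).round(4))
for (u,v) in [(270,225),(275,240),(298,245),(300,235),(288,230),(290,236)]: print("s",Ti(np.median(cs[v-1:v+2,u-1:u+2].reshape(-1,3),0)).round(4))
for u,v in((306.5,243.5),(355.5,255.4),(300.7,278),(351.6,289.4)): print("cov",tplane(c,u,v,.0425).round(4))
for u,v in((343.5,264.5),(343,270)): print("htop",tplane(c,u,v,.0725).round(4))
for u,v in((284,219.5),(288,219.5),(294.5,243)): print("htop s",tplane(s,u,v,.0725).round(4))
E
```

```text
[0.2868 0.0174 0.043 ]
[ 0.2825 -0.0268  0.041 ]
[ 0.2235 -0.0291  0.0421]
[0.2031 0.021  0.0441]
[0.2609 0.0331 0.0439]
s [0.2747 0.0318 0.0439]
s [0.2352 0.0302 0.0455]
s [ 0.2116 -0.0173  0.0434]
s [ 0.2361 -0.0271  0.044 ]
s [0.2387 0.0012 0.0741]
s [2.254e-01 1.000e-04 6.910e-02]
cov [ 0.3049 -0.0354  0.0425]
cov [ 0.1867 -0.0373  0.0425]
cov [0.304  0.0382 0.0425]
cov [0.183  0.0371 0.0425]
htop [ 0.2266 -0.0056  0.0725]
htop [0.2257 0.006  0.0725]
htop s [0.2663 0.0035 0.0725]
htop s [ 0.2644 -0.0053  0.0725]
htop s [ 0.2043 -0.0044  0.0725]
```

```bash
cat >> h.py <<'E'
def grid(cam,name,u,v,w,h,k,st=5):
    im=cv2.resize(cam.im[v:v+h,u:u+w,::-1],None,fx=k,fy=k,interpolation=cv2.INTER_CUBIC)
    for i in range(0,w,st): cv2.putText(im,str(u+i),(i*k,10),0,.4,(0,0,255),1); cv2.line(im,(i*k,0),(i*k,h*k),(0,0,255),1)
    for i in range(0,h,st): cv2.putText(im,str(v+i),(0,i*k+10),0,.4,(0,0,255),1); cv2.line(im,(0,i*k),(w*k,i*k),(0,0,255),1)
    cv2.imwrite("pics/"+name,im)
E
python3 - <<'E'
from h import *
c=Cam("top"); s=Cam("side")
grid(c,"t6.png",160,243,85,60,9); grid(s,"s6.png",218,183,65,68,8)
E
```

```text
(no output)
```

View pics/t6.png

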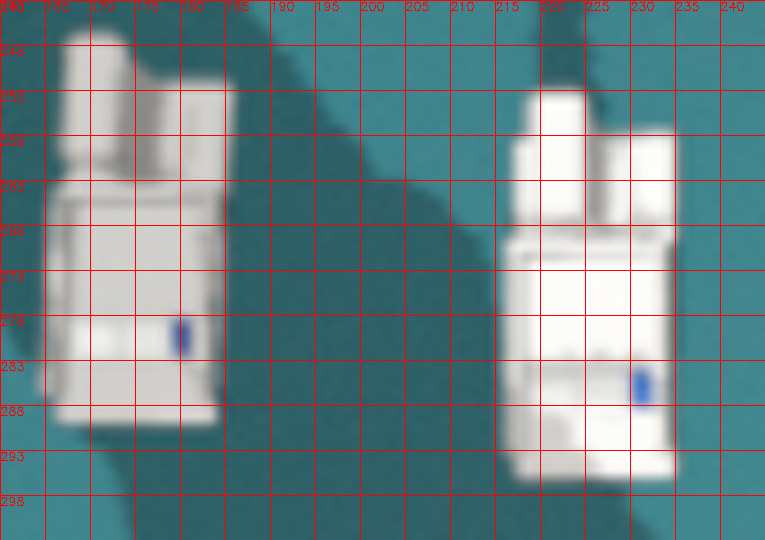

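View pics/s6.png

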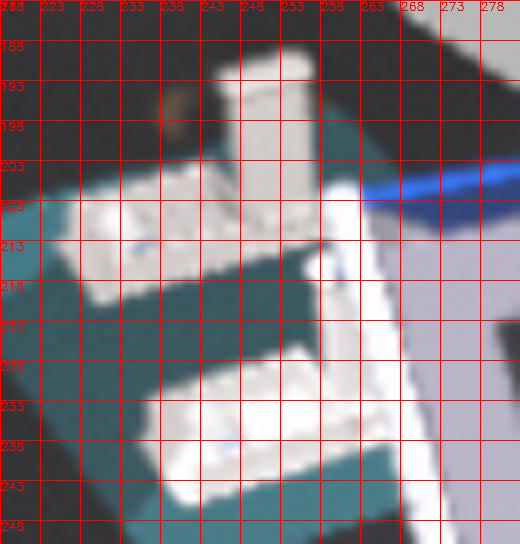

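```bash
python3 - <<'E'
from h import *
c=Cam("top"); s=Cam("side")
def an(a,b): d=b-a; return np.linalg.norm(d).round(4), np.degrees(np.arctan2(d[1],d[0])).round(1)
for n,l1,l2,br,h1,h2,hb in (("L",(166,289.5),(184,289.5),(185.7,252),(167.3,246.5),(173.7,247),(170,260.5)),("R",(217.5,296),(235,295.8),(235.3,257.5),(218.8,253.3),(225.3,253.3),(222,267))):
    A,B,D=[c.plane(*q,.005) for q in(l1,l2,br)]; print(n,"lip",((A+B)/2).round(4),an(B,A),"edge",an(B,D))
    H1,H2,H3=[c.plane(*q,.066) for q in(h1,h2,hb)]; H=(H1+H2)/2; print(" handle top back",H.round(4),an(H2,H1),"front",H3.round(4),an(H3,H))
    print(" lip->handle center",an((A+B)/2,(H+H3)/2), ((H+H3)/2).round(4))
print(tri(c,(170.3,253.5),s,(248.8,191)),tri(c,(222,260),s,(259,216)))
for u,v in((204.5,0),): pass
V=[c.plane(u,v,.006) for u,v in((235,222.5),(248.5,224.3))]; print("vial",V,an(*V))
E
```

```text
L lip [0.4127 0.2884 0.005 ] (np.float64(0.0434), np.float64(94.2)) edge (np.float64(0.0919), np.float64(4.7))
 handle top back [0.5053 0.2956 0.066 ] (np.float64(0.0151), np.float64(89.7)) front [0.4728 0.2924 0.066 ] (np.float64(0.0327), np.float64(5.5))
 lip->handle center (np.float64(0.0979), np.float64(4.2)) [0.489 0.294 0.066]
R lip [0.4064 0.1635 0.005 ] (np.float64(0.0421), np.float64(94.9)) edge (np.float64(0.0935), np.float64(5.7))
 handle top back [0.4986 0.1733 0.066 ] (np.float64(0.0152), np.float64(94.2)) front [0.4664 0.1698 0.066 ] (np.float64(0.0324), np.float64(6.2))
 lip->handle center (np.float64(0.0978), np.float64(6.1)) [0.4825 0.1716 0.066 ]
(array([0.48716717, 0.29267596, 0.07098869]), np.float64(0.00254898352548353)) (array([0.47942298, 0.17232941, 0.06540991]), np.float64(0.006996131648697353))
vial [array([0.58833992, 0.16181859, 0.006     ]), array([0.58622308, 0.12806096, 0.006     ])] (np.float64(0.0338), np.float64(-93.6))
```

```bash
cat >> h.py <<'E'
def pose():
    ob=get_obs(); q=np.array(ob["tool_rot"]); return Ro.from_quat(q[[1,2,3,0]]).as_matrix(), np.array(ob["eef_pos"]), ob
def frame(zd,xd):
    z=np.array(zd,float); z/=np.linalg.norm(z); x=np.array(xd,float); x-=z*(x@z); x/=np.linalg.norm(x); return np.c_[x,np.cross(z,x),z]
def yawframe(deg,z=(0,0,-1)): a=np.radians(deg); return frame(z,[np.cos(a),np.sin(a),0])
def plan(g,Rt,N,start=None):
    """rows to bring the grasp point to g with orientation Rt; chain with start=(R,p)"""
    if start is None: R,p,_=pose()
    else: R,p=start
    pt=np.array(g)-.054*Rt[:,2]
    rel=R.T@Rt; w=Ro.from_matrix(rel).as_rotvec(); d=R.T@(pt-p)
    r=Ro.from_rotvec(w/N).as_matrix(); M=np.zeros((3,3)); k=np.eye(3)
    for _ in range(N): M+=k; k=k@r
    dd=np.linalg.solve(M,d)
    print("N=%d"%N,np.round(np.r_[w/N,dd],4).tolist(),"|d| %.4f |w| %.1fdeg"%(np.linalg.norm(dd),np.degrees(np.linalg.norm(w/N))))
    return Rt,pt
def st():
    R,p,ob=pose(); print("t %.2f"%ob["t"],"grasp",(p+.054*R[:,2]).round(4),"x",R[:,0].round(3),"z",R[:,2].round(3),"w %.4f"%(ob["gripper_width"]*.0854),"F",np.round(ob["contact_force"],1))
E
python3 - <<'E'
from h import *
st()
s=plan([.45,.2,.28],yawframe(30),18)
s=plan(T(.245,0,.116),yawframe(-5.4),14,s)
E
```

```text
t 0.90 grasp [0.1662 0.6542 0.2499] x [0.246 0.969 0.   ] z [-0.  0. -1.] w 0.0854 F [ 0.8  0.2 -0.2]
N=18 [-0.0, -0.0, 0.0444, -0.0115, 0.0283, -0.0017] |d| 0.0306 |w| 2.5deg
N=14 [0.0, 0.0, 0.0441, -0.0043, 0.0221, 0.0025] |d| 0.0227 |w| 2.5deg
```

```bash
python3 -m creep '[[[0,0,0.0444,-0.0115,0.0283,-0.0017,0.0854],[0,0,0.0444,-0.0115,0.0283,-0.0017,0.0854],[0,0,0.0444,-0.0115,0.0283,-0.0017,0.0854],[0,0,0.0444,-0.0115,0.0283,-0.0017,0.0854],[0,0,0.0444,-0.0115,0.0283,-0.0017,0.0854],[0,0,0.0444,-0.0115,0.0283,-0.0017,0.0854],[0,0,0.0444,-0.0115,0.0283,-0.0017,0.0854],[0,0,0.0444,-0.0115,0.0283,-0.0017,0.0854],[0,0,0.0444,-0.0115,0.0283,-0.0017,0.0854],[0,0,0.0444,-0.0115,0.0283,-0.0017,0.0854],[0,0,0.0444,-0.0115,0.0283,-0.0017,0.0854],[0,0,0.0444,-0.0115,0.0283,-0.0017,0.0854],[0,0,0.0444,-0.0115,0.0283,-0.0017,0.0854],[0,0,0.0444,-0.0115,0.0283,-0.0017,0.0854],[0,0,0.0444,-0.0115,0.0283,-0.0017,0.0854],[0,0,0.0444,-0.0115,0.0283,-0.0017,0.0854],[0,0,0.0444,-0.0115,0.0283,-0.0017,0.0854],[0,0,0.0444,-0.0115,0.0283,-0.0017,0.0854]]]' 20
python3 - <<'E'
from h import *
st(); print(get_obs()["q"])
R=frame(-ez,-ey)
for z in(-.9,): 
  s=plan(T(.245,0,.126),yawframe(-5.4),16)
  s=plan(T(.245,0,.1),R,6,s)
E
```

```text
t: 2.4
eef_pos: [0.4522, 0.1847, 0.3339]
tool_rot: [-0.004, 0.969, 0.247, 0.001]
contact_force: [0.1, 0.1, -0.1]
gripper_width: 0.996
t 2.40 grasp [0.4522 0.1852 0.28  ] x [0.878 0.478 0.005] z [ 0.     0.009 -1.   ] w 0.0851 F [ 0.1  0.1 -0.1]
[-0.86196374  0.13093086  0.38895098  1.97672511 -0.06679017  1.03998516
  0.05583617]
N=16 [-0.0006, -0.0001, 0.037, -0.0034, 0.0187, 0.0015] |d| 0.0191 |w| 2.1deg
N=6 [0.0756, 0.0, 0.0, 0.0, 0.0029, 0.0044] |d| 0.0053 |w| 4.3deg
```

```bash
python3 -m creep '[[[0,0,0.037,-0.0034,0.0187,0.0015,0.0854],[0,0,0.037,-0.0034,0.0187,0.0015,0.0854],[0,0,0.037,-0.0034,0.0187,0.0015,0.0854],[0,0,0.037,-0.0034,0.0187,0.0015,0.0854],[0,0,0.037,-0.0034,0.0187,0.0015,0.0854],[0,0,0.037,-0.0034,0.0187,0.0015,0.0854],[0,0,0.037,-0.0034,0.0187,0.0015,0.0854],[0,0,0.037,-0.0034,0.0187,0.0015,0.0854],[0,0,0.037,-0.0034,0.0187,0.0015,0.0854],[0,0,0.037,-0.0034,0.0187,0.0015,0.0854],[0,0,0.037,-0.0034,0.0187,0.0015,0.0854],[0,0,0.037,-0.0034,0.0187,0.0015,0.0854],[0,0,0.037,-0.0034,0.0187,0.0015,0.0854],[0,0,0.037,-0.0034,0.0187,0.0015,0.0854],[0,0,0.037,-0.0034,0.0187,0.0015,0.0854],[0,0,0.037,-0.0034,0.0187,0.0015,0.0854]]]' 20
python3 - <<'E'
from h import *
st(); R=frame(-ez,-ey)
s=plan(T(.245,0,.1),R,7)
E
```

```text
t: 3.73
eef_pos: [0.4581, -0.1405, 0.3047]
tool_rot: [-0.005, 0.997, -0.074, 0.001]
contact_force: [0.6, 0.7, 0.4]
gripper_width: 1.001
t 3.73 grasp [ 0.4582 -0.14    0.2507] x [ 0.989 -0.148  0.001] z [ 0.003  0.01  -1.   ] w 0.0855 F [0.6 0.7 0.4]
N=7 [0.0633, -0.002, -0.0076, 0.0005, -0.0013, 0.0039] |d| 0.0041 |w| 3.7deg
```

```bash
python3 -m creep '[[[0.0633,-0.002,-0.0076,0.0005,-0.0013,0.0039,0.06],[0.0633,-0.002,-0.0076,0.0005,-0.0013,0.0039,0.06],[0.0633,-0.002,-0.0076,0.0005,-0.0013,0.0039,0.06],[0.0633,-0.002,-0.0076,0.0005,-0.0013,0.0039,0.05],[0.0633,-0.002,-0.0076,0.0005,-0.0013,0.0039,0.05],[0.0633,-0.002,-0.0076,0.0005,-0.0013,0.0039,0.05],[0,0,0,0,0,0,0.05]]]' 20
python3 - <<'E'
from h import *
st(); R=frame(-ez,-ey)
s=plan(T(.245,0,.085),R,4)
s=plan(T(.245,0,.066),R,4,s)
E
```

```text
t: 4.32
eef_pos: [0.4599, -0.1397, 0.2814]
tool_rot: [-0.201, 0.978, -0.059, 0.013]
contact_force: [-0.2, -0.2, -0.7]
gripper_width: 0.585
t 4.32 grasp [ 0.4626 -0.1185  0.2318] x [ 0.993 -0.121  0.002] z [ 0.05   0.391 -0.919] w 0.0499 F [-0.2 -0.2 -0.7]
N=4 [0.0121, -0.0033, -0.006, 0.0004, -0.0029, 0.0054] |d| 0.0062 |w| 0.8deg
N=4 [0.0, 0.0, 0.0, -0.0, 0.0, 0.0048] |d| 0.0048 |w| 0.0deg
```

```bash
python3 -m creep '[[[0.0121,-0.0033,-0.006,0.0004,-0.0029,0.0054,0.05],[0.0121,-0.0033,-0.006,0.0004,-0.0029,0.0054,0.05],[0.0121,-0.0033,-0.006,0.0004,-0.0029,0.0054,0.05],[0.0121,-0.0033,-0.006,0.0004,-0.0029,0.0054,0.05],[0,0,0,0,0,0,0.05]]]' 20
python3 - <<'E'
from h import *
st(); R=frame(-ez,-ey); Rn,p,_=pose(); print(Ti(p+.054*Rn[:,2]))
s=plan(T(.245,0,.066),R,5)
c=Cam("top"); grid(c,"t7.png",290,225,75,60,9)
E
```

```text
t: 4.73
eef_pos: [0.4637, -0.1196, 0.2648]
tool_rot: [-0.224, 0.973, -0.046, 0.01]
contact_force: [0.8, 1.0, -0.2]
gripper_width: 0.584
t 4.73 grasp [ 0.4658 -0.0961  0.2163] x [ 0.996 -0.094 -0.001] z [ 0.04   0.436 -0.899] w 0.0499 F [ 0.8  1.  -0.2]
[2.44989456e-01 1.38159480e-04 8.32838061e-02]
N=5 [0.0002, 0.0002, -0.0001, 0.0, 0.0, 0.0035] |d| 0.0035 |w| 0.0deg
```

View pics/t7.png

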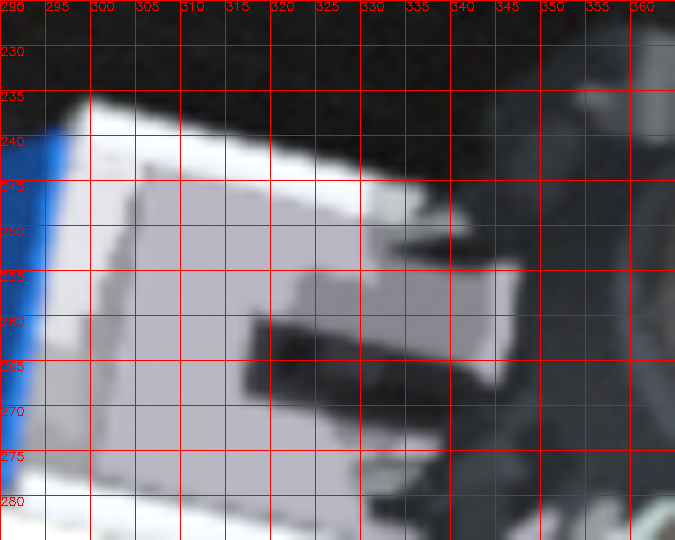

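The fingers straddle the handle (far finger near 335,248, near finger near 330,277). Now I'll lower and close.

```bash
python3 -m creep '[[[0,0,0,0,0,0.0035,0.05],[0,0,0,0,0,0.0035,0.05],[0,0,0,0,0,0.0035,0.05],[0,0,0,0,0,0.0035,0.05],[0,0,0,0,0,0.0025,0.03],[0,0,0,0,0,0,0.0],[0,0,0,0,0,0,0.0],[0,0,0,0,0,0,0.0],[0,0,0,0,0,0,0.0],[0,0,0,0,0,0,0.0],[0,0,0,0,0,0,0.0]]]' 40
python3 - <<'E'
from h import *
st(); R=frame(-ez,-ey); Rn,p,_=pose(); g=Ti(p+.054*Rn[:,2]); print(g)
s=plan(T(.15,g[1],g[2]),R,15)
E
```

```text
t: 5.7
eef_pos: [0.4634, -0.1114, 0.2491]
tool_rot: [-0.224, 0.974, -0.044, 0.009]
contact_force: [-0.1, -0.4, -1.3]
gripper_width: 0.107
t 5.70 grasp [ 0.4655 -0.088   0.2005] x [ 0.996 -0.091 -0.002] z [ 0.038  0.435 -0.9  ] w 0.0092 F [-0.1 -0.4 -1.3]
[0.24534587 0.00129493 0.06555356]
N=15 [0.0002, 0.0002, 0.0001, -0.0, 0.0064, 0.0] |d| 0.0064 |w| 0.0deg
```

```bash
python3 -m creep '[[[0,0,0,0,0.0064,0,0],[0,0,0,0,0.0064,0,0],[0,0,0,0,0.0064,0,0],[0,0,0,0,0.0064,0,0],[0,0,0,0,0.0064,0,0],[0,0,0,0,0.0064,0,0],[0,0,0,0,0.0064,0,0],[0,0,0,0,0.0064,0,0],[0,0,0,0,0.0064,0,0],[0,0,0,0,0.0064,0,0],[0,0,0,0,0.0064,0,0],[0,0,0,0,0.0064,0,0],[0,0,0,0,0.0064,0,0],[0,0,0,0,0.0064,0,0],[0,0,0,0,0,0,0]]]' 40
python3 - <<'E'
from h import *
st(); R=frame(-ez,-ey); Rn,p,_=pose(); g=Ti(p+.054*Rn[:,2]); print(g)
E
```

```text
t: 6.95
eef_pos: [0.456, -0.1994, 0.206]
tool_rot: [-0.226, 0.973, -0.044, 0.009]
contact_force: [-0.9, 4.8, 6.0]
gripper_width: 0.11
t 6.95 grasp [ 0.458  -0.1757  0.1575] x [ 0.996 -0.09  -0.002] z [ 0.038  0.439 -0.898] w 0.0094 F [-0.9  4.8  6. ]
[0.14738    0.00045767 0.06553984]
```

```bash
python3 -m creep '[[[0,0,0,0,0.003,0,0],[0,0,0,0,0.003,0,0],[0,0,0,0,0,0,0]]]' 40
python3 - <<'E'
from h import *
st(); Rn,p,_=pose(); g=Ti(p+.054*Rn[:,2]); print(g)
E
```

```text
t: 7.2
eef_pos: [0.4561, -0.2002, 0.2056]
tool_rot: [-0.233, 0.971, -0.041, 0.008]
contact_force: [-0.2, -0.4, -4.0]
gripper_width: 0.106
t 7.20 grasp [ 0.458  -0.1757  0.1575] x [ 0.996 -0.084 -0.003] z [ 0.036  0.453 -0.891] w 0.0090 F [-0.2 -0.4 -4. ]
[0.1473087  0.00047128 0.06553152]
```

```bash
python3 -m creep '[[[0,0,0,0,0,0,0.045],[0,0,0,0,0,0,0.045],[0,0,0,0,0,0,0.045],[0,0,0,0,0,-0.01,0.045],[0,0,0,0,0,-0.02,0.045],[0,0,0,0,0,-0.02,0.045],[0,0,0,0,0,-0.02,0.045],[0,0,0,0,0,-0.02,0.045]]]' 20
python3 - <<'E'
from h import *
st(); print(get_obs()["q"].round(2))
c=Cam("top"); c.crop("t8.png",140,190,440,330,2.6)
s=plan([.482,.1715,.20],yawframe(40),16)
s=plan([.482,.1715,.13],yawframe(95.7),14,s)
E
```

```text
t: 7.87
eef_pos: [0.4505, -0.2435, 0.2867]
tool_rot: [-0.233, 0.972, -0.043, 0.005]
contact_force: [0.4, -0.2, 0.4]
gripper_width: 0.527
t 7.87 grasp [ 0.452  -0.2191  0.2385] x [ 0.996 -0.086 -0.011] z [ 0.029  0.452 -0.892] w 0.0450 F [ 0.4 -0.2  0.4]
[ 0.07  0.41  0.65  1.89 -0.64  1.31  0.92]
N=16 [-0.0278, -0.0111, -0.0484, 0.0091, -0.024, 0.0087] |d| 0.0272 |w| 3.3deg
N=14 [0.0, 0.0, -0.0694, 0.0, 0.0, 0.005] |d| 0.0050 |w| 4.0deg
```

View pics/t8.png

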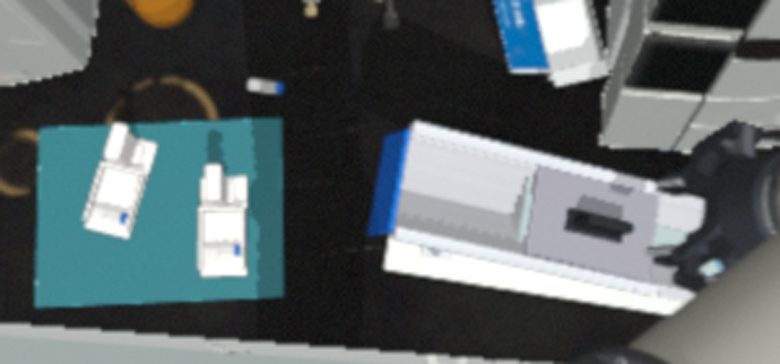

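The cover is now over the lane (520-655,165-275) and the mouth is open. The left tray has been knocked and turned (about 120,180). I'll pass over the head plate higher up.

```bash
python3 - <<'E'
from h import *
s=plan([.452,-.2,.31],yawframe(-5),7)
s=plan([.482,.1715,.24],yawframe(60),18,s)
s=plan([.482,.1715,.13],yawframe(95.7),12,s)
E
```

```text
N=7 [-0.0667, 0.0008, -0.0005, -0.0005, -0.0093, -0.0085] |d| 0.0126 |w| 3.8deg
N=18 [0.0, 0.0, -0.063, 0.011, -0.0189, 0.0039] |d| 0.0222 |w| 3.6deg
N=12 [0.0, 0.0, -0.0519, 0.0, 0.0, 0.0092] |d| 0.0092 |w| 3.0deg
```

```bash
python3 -m creep '[[[-0.0667,0,0,0,-0.0093,-0.0085,0.045],[-0.0667,0,0,0,-0.0093,-0.0085,0.045],[-0.0667,0,0,0,-0.0093,-0.0085,0.045],[-0.0667,0,0,0,-0.0093,-0.0085,0.045],[-0.0667,0,0,0,-0.0093,-0.0085,0.045],[-0.0667,0,0,0,-0.0093,-0.0085,0.045],[-0.0667,0,0,0,-0.0093,-0.0085,0.045]]]' 20 | head -2
python3 -m creep '[[[0,0,-0.063,0.011,-0.0189,0.0039,0.045],[0,0,-0.063,0.011,-0.0189,0.0039,0.045],[0,0,-0.063,0.011,-0.0189,0.0039,0.045],[0,0,-0.063,0.011,-0.0189,0.0039,0.045],[0,0,-0.063,0.011,-0.0189,0.0039,0.045],[0,0,-0.063,0.011,-0.0189,0.0039,0.045],[0,0,-0.063,0.011,-0.0189,0.0039,0.045],[0,0,-0.063,0.011,-0.0189,0.0039,0.045],[0,0,-0.063,0.011,-0.0189,0.0039,0.045],[0,0,-0.063,0.011,-0.0189,0.0039,0.045],[0,0,-0.063,0.011,-0.0189,0.0039,0.045],[0,0,-0.063,0.011,-0.0189,0.0039,0.045],[0,0,-0.063,0.011,-0.0189,0.0039,0.045],[0,0,-0.063,0.011,-0.0189,0.0039,0.045],[0,0,-0.063,0.011,-0.0189,0.0039,0.045],[0,0,-0.063,0.011,-0.0189,0.0039,0.045],[0,0,-0.063,0.011,-0.0189,0.0039,0.045],[0,0,0,0,0,0,0.045]]]' 20
python3 - <<'E'
from h import *
st()
s=plan([.482,.1715,.13],yawframe(95.7),12)
c=Cam("top"); c.crop("t9.png",140,190,440,330,2.6)
E
```

```text
t: 8.5
eef_pos: [0.4536, -0.2108, 0.3708]
t: 10.0
eef_pos: [0.4915, 0.1691, 0.2792]
tool_rot: [-0.004, 0.861, 0.508, -0.014]
contact_force: [-0.5, 0.5, -0.5]
gripper_width: 0.529
t 10.00 grasp [0.49   0.1687 0.2252] x [ 0.482  0.876 -0.02 ] z [-0.027 -0.008 -1.   ] w 0.0452 F [-0.5  0.5 -0.5]
N=12 [-0.0021, 0.0011, -0.0503, 0.0001, -0.0007, 0.0079] |d| 0.0080 |w| 2.9deg
```

View pics/t9.png

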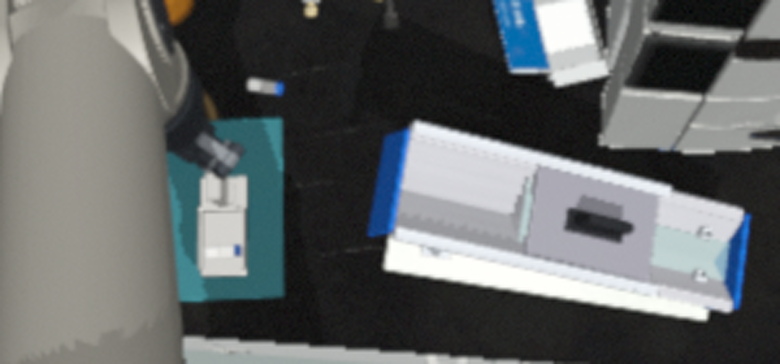

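```bash
python3 -m creep '[[[-0.0021,0.0011,-0.0503,0,-0.0007,0.0079,0.05],[-0.0021,0.0011,-0.0503,0,-0.0007,0.0079,0.05],[-0.0021,0.0011,-0.0503,0,-0.0007,0.0079,0.05],[-0.0021,0.0011,-0.0503,0,-0.0007,0.0079,0.05],[-0.0021,0.0011,-0.0503,0,-0.0007,0.0079,0.05],[-0.0021,0.0011,-0.0503,0,-0.0007,0.0079,0.05],[-0.0021,0.0011,-0.0503,0,-0.0007,0.0079,0.05],[-0.0021,0.0011,-0.0503,0,-0.0007,0.0079,0.05],[-0.0021,0.0011,-0.0503,0,-0.0007,0.0079,0.05],[-0.0021,0.0011,-0.0503,0,-0.0007,0.0079,0.05],[-0.0021,0.0011,-0.0503,0,-0.0007,0.0079,0.05],[0,0,0,0,0,0,0.05]]]' 20
python3 - <<'E'
from h import *
st()
s=plan([.482,.1715,.10],yawframe(95.7),4)
s=plan([.482,.1715,.046],yawframe(95.7),9,s)
E
```

```text
t: 11.05
eef_pos: [0.489, 0.1608, 0.18]
tool_rot: [-0.006, 0.684, 0.73, -0.006]
contact_force: [-0.4, -0.8, -0.2]
gripper_width: 0.583
t 11.05 grasp [0.4881 0.1608 0.126 ] x [-0.065  0.998  0.001] z [-0.017  0.    -1.   ] w 0.0497 F [-0.4 -0.8 -0.2]
N=4 [-0.0041, -0.0004, -0.0086, 0.0028, -0.0015, 0.0065] |d| 0.0073 |w| 0.5deg
N=9 [0.0, 0.0, 0.0, 0.0, 0.0, 0.006] |d| 0.0060 |w| 0.0deg
```

```bash
python3 -m creep '[[[-0.0041,0,-0.0086,0.0028,-0.0015,0.0065,0.05],[-0.0041,0,-0.0086,0.0028,-0.0015,0.0065,0.05],[-0.0041,0,-0.0086,0.0028,-0.0015,0.0065,0.05],[-0.0041,0,-0.0086,0.0028,-0.0015,0.0065,0.05],[0,0,0,0,0,0,0.05]]]' 20|head -1
python3 - <<'E'
from h import *
st()
s=plan([.482,.1715,.046],yawframe(95.7),8)
E
```

```text
t: 11.47
t 11.47 grasp [0.4828 0.171  0.097 ] x [-0.095  0.996  0.002] z [-0.     0.002 -1.   ] w 0.0503 F [-0.9 -0.5 -0.5]
N=8 [0.0, -0.0003, -0.0006, 0.0001, -0.0001, 0.0064] |d| 0.0064 |w| 0.0deg
```

```bash
python3 -m creep '[[[0,0,0,0,0,0.0064,0.05],[0,0,0,0,0,0.0064,0.05],[0,0,0,0,0,0.0064,0.05],[0,0,0,0,0,0.0064,0.05],[0,0,0,0,0,0.0064,0.05],[0,0,0,0,0,0.0064,0.05],[0,0,0,0,0,0.0064,0.05],[0,0,0,0,0,0.005,0.05],[0,0,0,0,0,0,0.03],[0,0,0,0,0,0,0],[0,0,0,0,0,0,0],[0,0,0,0,0,0,0],[0,0,0,0,0,0,0],[0,0,0,0,0,0,0]]]' 60
python3 - <<'E'
from h import *
st()
c=Cam("top"); grid(c,"t10.png",205,240,60,65,8)
E
```

```text
t: 12.63
eef_pos: [0.4832, 0.1716, 0.0959]
tool_rot: [-0.001, 0.673, 0.74, 0.001]
contact_force: [-0.2, 0.8, -1.3]
gripper_width: 0.11
t 12.63 grasp [0.4833 0.1717 0.0419] x [-0.095  0.995  0.002] z [ 0.001  0.002 -1.   ] w 0.0094 F [-0.2  0.8 -1.3]
```

View pics/t10.png

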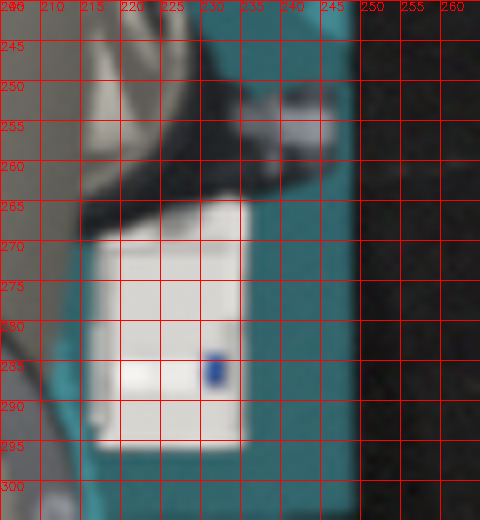

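```bash
cat >> h.py <<'E'
def tray(lip,yawdeg,tip,gx=.078,gz=.037):
    a=np.radians(yawdeg); t=np.radians(tip); h=np.array([np.cos(a),np.sin(a),0]); up=np.array([0,0,1.]); ty=np.cross(up,h)
    tx=np.cos(t)*h+np.sin(t)*up; tz=np.cross(tx,ty); return np.array(lip)+gx*tx+gz*tz, np.c_[ty,np.cross(-tz,ty),-tz]
E
python3 - <<'E'
from h import *
R,p,_=pose(); lip=p+.054*R[:,2]-.078*R[:,1]+.037*R[:,2]; print(lip)
s=None
s=plan(*tray(lip+[0.0,0,.25],5.4,-6),14)
print(T(.272,-.01,.054),T(.272,-.01,.1))
A=T(.272,-.01,.10)
s=plan(*tray(A,-5.4,-6),18,s)
E
```

```text
[0.40566188 0.16441482 0.00488045]
N=14 [0.0075, -0.0002, 0.0001, 0.0, -0.0002, -0.0173] |d| 0.0173 |w| 0.4deg
[ 0.47943473 -0.06012106  0.20177183] [ 0.47753703 -0.08019664  0.24311636]
N=18 [0.0, 0.0011, 0.0104, -0.0145, 0.004, 0.0002] |d| 0.0151 |w| 0.6deg
```

```bash
python3 -m creep '[[[0.0075,0,0,0,0,-0.006,0],[0.0075,0,0,0,0,-0.01,0],[0.0075,0,0,0,0,-0.015,0],[0.0075,0,0,0,0,-0.018,0],[0.0075,0,0,0,0,-0.018,0],[0.0075,0,0,0,0,-0.018,0],[0.0075,0,0,0,0,-0.018,0],[0.0075,0,0,0,0,-0.018,0],[0.0075,0,0,0,0,-0.018,0],[0.0075,0,0,0,0,-0.018,0],[0.0075,0,0,0,0,-0.018,0],[0.0075,0,0,0,0,-0.018,0],[0.0075,0,0,0,0,-0.018,0],[0.0075,0,0,0,0,-0.015,0],[0,0,0,0,0,-0.008,0]]]' 60
python3 - <<'E'
from h import *
st(); s=plan(*tray(T(.272,-.01,.10),-5.4,-6),18)
c=Cam("top"); c.crop("t11.png",140,190,440,330,2.6); s=Cam("side"); s.crop("s11.png",200,130,350,280,4)
E
```

```text
t: 13.93
eef_pos: [0.4939, 0.1699, 0.346]
tool_rot: [-0.04, 0.672, 0.738, -0.043]
contact_force: [0.8, 0.1, -1.0]
gripper_width: 0.111
t 13.93 grasp [0.4876 0.1694 0.2924] x [-0.094  0.996  0.001] z [-0.116 -0.01  -0.993] w 0.0095 F [ 0.8  0.1 -1. ]
N=18 [-0.0007, 0.0011, 0.0104, -0.0144, 0.0039, 0.0007] |d| 0.0149 |w| 0.6deg
```

View pics/t11.png

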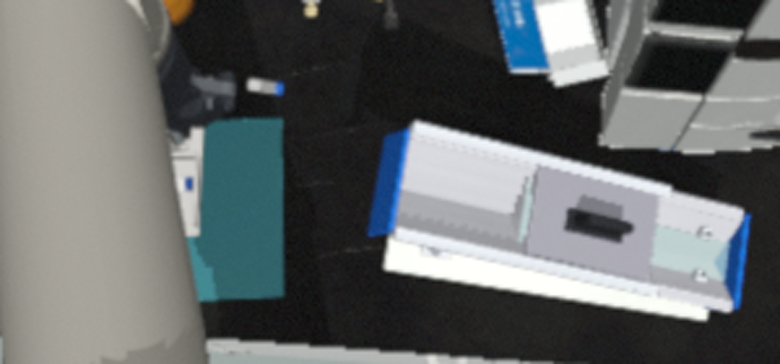

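View pics/s11.png

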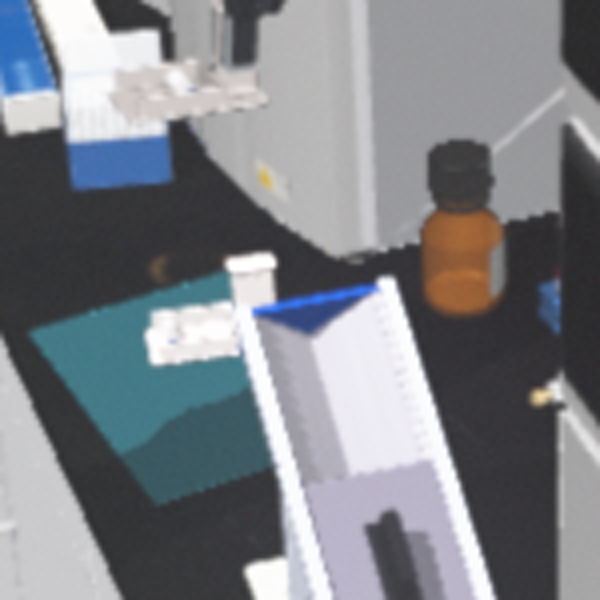

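The tray is lifted with its vial aboard (top view 188,183). Carrying it to the mouth.

```bash
python3 -m creep '[[[0,0.001,0.0104,-0.006,0.0025,0,0],[0,0.001,0.0104,-0.011,0.003,0,0],[0,0.001,0.0104,-0.015,0.0039,0.0007,0],[0,0.001,0.0104,-0.015,0.0039,0.0007,0],[0,0.001,0.0104,-0.015,0.0039,0.0007,0],[0,0.001,0.0104,-0.015,0.0039,0.0007,0],[0,0.001,0.0104,-0.015,0.0039,0.0007,0],[0,0.001,0.0104,-0.015,0.0039,0.0007,0],[0,0.001,0.0104,-0.015,0.0039,0.0007,0],[0,0.001,0.0104,-0.015,0.0039,0.0007,0],[0,0.001,0.0104,-0.015,0.0039,0.0007,0],[0,0.001,0.0104,-0.015,0.0039,0.0007,0],[0,0.001,0.0104,-0.015,0.0039,0.0007,0],[0,0.001,0.0104,-0.015,0.0039,0.0007,0],[0,0.001,0.0104,-0.015,0.0039,0.0007,0],[0,0.001,0.0104,-0.015,0.0039,0.0007,0],[0,0.001,0.0104,-0.011,0.003,0.0007,0],[0,0.001,0.0104,-0.006,0.002,0.0007,0],[0,0,0,0,0,0,0]]]' 60
python3 - <<'E'
from h import *
st(); s=plan(*tray(T(.272,-.01,.085),-5.4,0),6); plan(*tray(T(.272,-.01,.062),-5.4,14),8,s)
c=Cam("top"); c.crop("t12.png",240,190,440,330,4)
R,p,_=pose(); print(Ti(p+.054*R[:,2]-.078*R[:,1]+.037*R[:,2]))
E
```

```text
t: 15.62
eef_pos: [0.5593, -0.1062, 0.3199]
tool_rot: [-0.043, 0.747, 0.662, -0.044]
contact_force: [0.2, -0.5, -1.4]
gripper_width: 0.108
t 15.62 grasp [ 0.5526 -0.1059  0.2663] x [ 0.12   0.993 -0.01 ] z [-0.123  0.005 -0.992] w 0.0093 F [ 0.2 -0.5 -1.4]
N=6 [-0.0205, 0.0013, -0.0044, 0.0041, -0.001, -0.0001] |d| 0.0042 |w| 1.2deg
N=8 [-0.0305, 0.0, -0.0, 0.0013, -0.0031, 0.0002] |d| 0.0033 |w| 1.8deg
[ 0.25594672 -0.00515025  0.10348806]
```

View pics/t12.png

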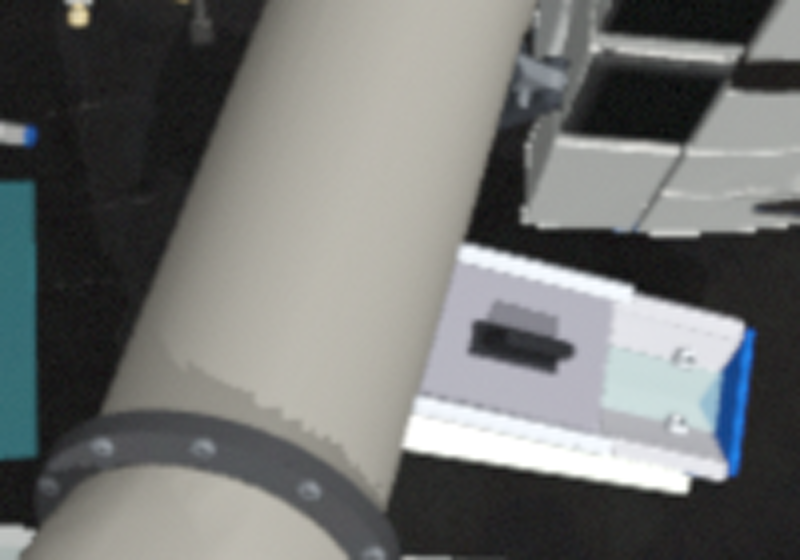

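```bash
python3 - <<'E'
from h import *
c=Cam("top"); s=Cam("side")
for n,cam in(("t",c),("s",s)):
    cl=cam.cloud().reshape(-1,3); 
    for z0 in(.02,.1,.2,.3,.4):
        m=(cl[:,2]>z0)&(cl[:,2]<z0+.1)&(cl[:,0]>.48)&(cl[:,0]<.75)&(cl[:,1]<-.16)&(cl[:,1]>-.5)
        q=cl[m]; 
        if len(q)>5: print(n,z0,len(q),"minx",np.percentile(q[:,0],2).round(3),"maxy",np.percentile(q[:,1],98).round(3))
s.crop("s12.png",220,110,420,260,4)
E
```

```text
t 0.02 1347 minx 0.481 maxy -0.175
t 0.1 1627 minx 0.483 maxy -0.166
t 0.2 1451 minx 0.549 maxy -0.175
t 0.3 2207 minx 0.549 maxy -0.166
t 0.4 2786 minx 0.55 maxy -0.175
s 0.02 3928 minx 0.483 maxy -0.19
s 0.1 4078 minx 0.486 maxy -0.174
s 0.2 4182 minx 0.551 maxy -0.188
s 0.3 5123 minx 0.55 maxy -0.182
s 0.4 5866 minx 0.551 maxy -0.188
```

View pics/s12.png

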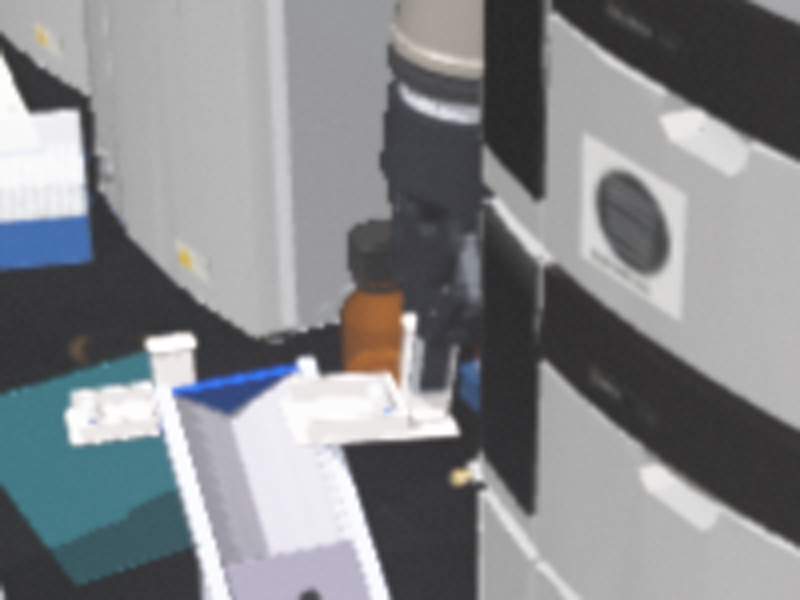

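The tray is over the mouth with its vial aboard (345,405), about 2 cm clear of the right-hand instrument. I'll shift it up-slope a little and start tipping.

```bash
python3 -m creep '[[[-0.0205,0.0013,-0.0044,0.0045,-0.001,0,0],[-0.0205,0.0013,-0.0044,0.0045,-0.001,0,0],[-0.0205,0.0013,-0.0044,0.0045,-0.001,0,0],[-0.0205,0.0013,-0.0044,0.0045,-0.001,0,0],[-0.0205,0.0013,-0.0044,0.0045,-0.001,0,0],[0,0,0,0,0,0,0]]]' 60|head -1
python3 - <<'E'
from h import *
st(); plan(*tray(T(.275,-.01,.062),-5.4,13),8)
R,p,_=pose(); print(Ti(p+.054*R[:,2]-.078*R[:,1]+.037*R[:,2]))
E
```

```text
t: 16.27
t 16.27 grasp [ 0.5558 -0.0711  0.2666] x [0.082 0.997 0.005] z [-0.01   0.005 -1.   ] w 0.0091 F [-0.2  0.6 -1.8]
N=8 [-0.0296, -0.0007, 0.0015, 0.0004, -0.0028, 0.0003] |d| 0.0028 |w| 1.7deg
[ 0.28046779 -0.0087136   0.08167403]
```

```bash
python3 -m creep '[[[-0.0296,0,0.0015,0.0004,-0.0028,0.0003,0],[-0.0296,0,0.0015,0.0004,-0.0028,0.0003,0],[-0.0296,0,0.0015,0.0004,-0.0028,0.0003,0],[-0.0296,0,0.0015,0.0004,-0.0028,0.0003,0],[-0.0296,0,0.0015,0.0004,-0.0028,0.0003,0],[-0.0296,0,0.0015,0.0004,-0.0028,0.0003,0],[-0.0296,0,0.0015,0.0004,-0.0028,0.0003,0],[0,0,0,0,0,0,0]]]' 60|head -1
python3 - <<'E'
from h import *
st(); plan(*tray(T(.275,-.01,.054),-5.4,33),12)
R,p,_=pose(); print(Ti(p+.054*R[:,2]-.078*R[:,1]+.037*R[:,2]))
s=Cam("side"); s.crop("s13.png",220,130,370,280,4)
E
```

```text
t: 16.93
t 16.93 grasp [ 0.5467 -0.0596  0.2652] x [0.08  0.997 0.01 ] z [ 0.208 -0.007 -0.978] w 0.0092 F [ 0.3 -0.4 -1.9]
N=12 [-0.0305, -0.0012, 0.0008, -0.0003, -0.003, -0.0015] |d| 0.0034 |w| 1.8deg
[ 0.28259829 -0.00829404  0.06109824]
```

View pics/s13.png

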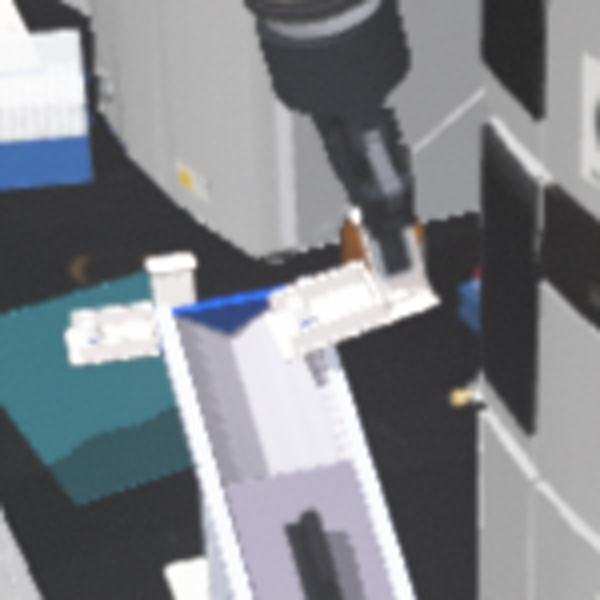

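```bash
python3 -m creep '[[[-0.0305,-0.0012,0.0008,-0.0003,-0.003,-0.0015,0],[-0.0305,-0.0012,0.0008,-0.0003,-0.003,-0.0015,0],[-0.0305,-0.0012,0.0008,-0.0003,-0.003,-0.0015,0],[-0.0305,-0.0012,0.0008,-0.0003,-0.003,-0.0015,0],[-0.0305,-0.0012,0.0008,-0.0003,-0.003,-0.0015,0],[-0.0305,-0.0012,0.0008,-0.0003,-0.003,-0.0015,0],[-0.0305,-0.0012,0.0008,-0.0003,-0.003,-0.0015,0],[-0.0305,-0.0012,0.0008,-0.0003,-0.003,-0.0015,0],[-0.0305,-0.0012,0.0008,-0.0003,-0.003,-0.0015,0],[-0.0305,-0.0012,0.0008,-0.0003,-0.003,-0.0015,0],[-0.0305,-0.0012,0.0008,-0.0003,-0.003,-0.0015,0],[0,0,0,0,0,0,0]]]' 60
python3 - <<'E'
from h import *
st(); plan(*tray(T(.275,-.01,.054),-5.4,33),12)
R,p,_=pose(); print(Ti(p+.054*R[:,2]-.078*R[:,1]+.037*R[:,2]))
s=Cam("side"); s.crop("s14.png",220,130,370,280,4)
E
```

```text
t: 17.98
eef_pos: [0.5023, -0.0561, 0.3254]
tool_rot: [0.202, 0.709, 0.65, 0.185]
contact_force: [-0.8, 0.1, -2.3]
gripper_width: 0.107
t 17.98 grasp [ 0.5306 -0.0586  0.2795] x [ 0.087  0.996 -0.   ] z [ 0.524 -0.046 -0.85 ] w 0.0091 F [-0.8  0.1 -2.3]
N=12 [-0.0018, -0.0003, 0.0005, -0.0003, -0.0006, -0.0] |d| 0.0007 |w| 0.1deg
[ 0.27964493 -0.0139585   0.05602196]
```

View pics/s14.png

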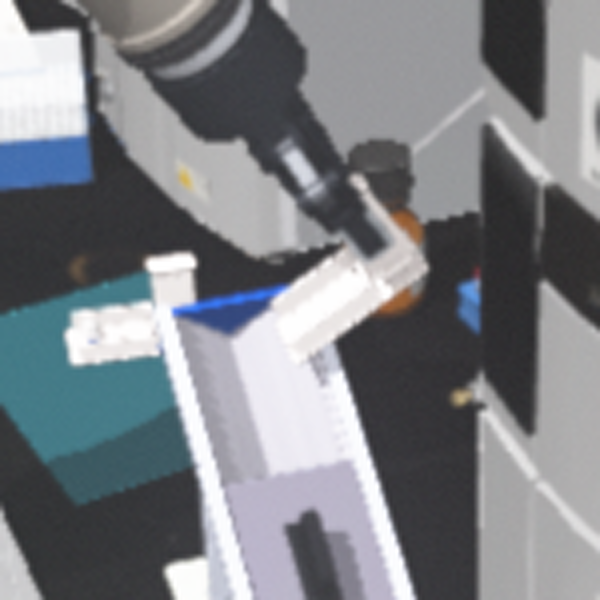

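```bash
python3 - <<'E'
from h import *
s=Cam("side"); s.crop("s15.png",240,200,350,360,4)
R,p,_=pose(); l=p+.054*R[:,2]-.078*R[:,1]+.037*R[:,2]
a=plan(*tray(l+[0,0,.055],-5.4,0),12); plan(*tray(l+[-.01,.2,.055],5,0),14,a)
E
```

```text
N=12 [0.0462, -0.0002, 0.0006, -0.0, 0.0055, -0.0007] |d| 0.0055 |w| 2.6deg
N=14 [0.0, 0.0, -0.013, 0.0153, -0.0009, 0.0] |d| 0.0153 |w| 0.7deg
```

View pics/s15.png

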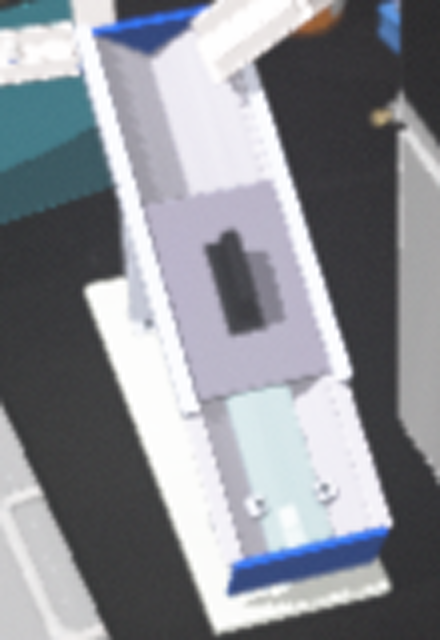

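A white vial end shows at the stop (290,515), so the first vial is home. Returning the tray.

```bash
python3 -m creep '[[[0.0462,0,0,0,0.0055,-0.0007,0],[0.0462,0,0,0,0.0055,-0.0007,0],[0.0462,0,0,0,0.0055,-0.0007,0],[0.0462,0,0,0,0.0055,-0.0007,0],[0.0462,0,0,0,0.0055,-0.0007,0],[0.0462,0,0,0,0.0055,-0.0007,0],[0.0462,0,0,0,0.0055,-0.0007,0],[0.0462,0,0,0,0.0055,-0.0007,0],[0.0462,0,0,0,0.0055,-0.0007,0],[0.0462,0,0,0,0.0055,-0.0007,0],[0.0462,0,0,0,0.0055,-0.0007,0],[0,0,0,0,0,0,0]]]' 60|head -1
python3 - <<'E'
from h import *
st(); R,p,_=pose(); l=p+.054*R[:,2]-.078*R[:,1]+.037*R[:,2]; print(l)
a=plan(*tray([.4064,.1635,.22],5.5,0),15); a=plan(*tray([.4064,.1635,.03],5.5,0),14,a)
E
```

```text
t: 19.08
t 19.08 grasp [ 0.5694 -0.0556  0.3026] x [0.074 0.997 0.01 ] z [ 0.016  0.009 -1.   ] w 0.0091 F [ 0.3  0.5 -1.6]
[ 0.4922227  -0.04948434  0.26439827]
N=15 [0.0011, -0.0006, -0.0114, 0.0152, -0.0056, 0.0031] |d| 0.0165 |w| 0.7deg
N=14 [0.0, 0.0, 0.0, 0.0, 0.0, 0.0136] |d| 0.0136 |w| 0.0deg
```

```bash
python3 -m creep '[[[0,0,-0.0114,0.0152,-0.0056,0.001,0],[0,0,-0.0114,0.0152,-0.0056,0.001,0],[0,0,-0.0114,0.0152,-0.0056,0.001,0],[0,0,-0.0114,0.0152,-0.0056,0.001,0],[0,0,-0.0114,0.0152,-0.0056,0.001,0],[0,0,-0.0114,0.0152,-0.0056,0.003,0],[0,0,-0.0114,0.0152,-0.0056,0.003,0],[0,0,-0.0114,0.0152,-0.0056,0.003,0],[0,0,-0.0114,0.0152,-0.0056,0.006,0],[0,0,-0.0114,0.0152,-0.0056,0.006,0],[0,0,-0.0114,0.0152,-0.0056,0.006,0],[0,0,-0.0114,0.0152,-0.0056,0.006,0],[0,0,-0.0114,0.0152,-0.0056,0.006,0],[0,0,-0.0114,0.0152,-0.0056,0.006,0],[0,0,0,0,0,0,0]]]' 60|head -1
python3 - <<'E'
from h import *
st(); R,p,_=pose(); l=p+.054*R[:,2]-.078*R[:,1]+.037*R[:,2]; print(l)
a=plan(*tray([.4064,.1625,.12],5.5,0),8); a=plan(*tray([.4064,.1625,.025],5.5,0),8,a)
E
```

```text
t: 20.33
t 20.33 grasp [0.4711 0.1871 0.2504] x [-0.123  0.992  0.017] z [ 0.021  0.02  -1.   ] w 0.0092 F [-0.7  0.6 -0.7]
[0.39445701 0.17827427 0.21161571]
N=8 [0.0029, -0.0022, 0.0034, -0.0023, 0.0014, 0.0117] |d| 0.0120 |w| 0.3deg
N=8 [0.0, 0.0, 0.0, 0.0, 0.0, 0.0119] |d| 0.0119 |w| 0.0deg
```

```bash
python3 -m creep '[[[0.0029,-0.0022,0.0034,-0.0023,0.0014,0.0117,0],[0.0029,-0.0022,0.0034,-0.0023,0.0014,0.0117,0],[0.0029,-0.0022,0.0034,-0.0023,0.0014,0.0117,0],[0.0029,-0.0022,0.0034,-0.0023,0.0014,0.0117,0],[0.0029,-0.0022,0.0034,-0.0023,0.0014,0.0117,0],[0.0029,-0.0022,0.0034,-0.0023,0.0014,0.0117,0],[0.0029,-0.0022,0.0034,-0.0023,0.0014,0.0117,0],[0,0,0,0,0,0.008,0],[0,0,0,0,0,0,0]]]' 60|head -1
python3 - <<'E'
from h import *
st(); R,p,_=pose(); l=p+.054*R[:,2]-.078*R[:,1]+.037*R[:,2]; print(l)
a=plan(*tray([.4064,.1625,.025],5.5,0),8)
c=Cam("top"); c.crop("t16.png",140,190,440,330,2.6)
s=Cam("side"); s.crop("s16.png",200,150,320,270,5)
E
```

```text
t: 21.08
t 21.08 grasp [0.4825 0.1685 0.1497] x [-0.095  0.995 -0.001] z [ 0.    -0.001 -1.   ] w 0.0093 F [-0.9 -1.1 -1.4]
[0.40484379 0.16099084 0.112676  ]
N=8 [-0.0, 0.0002, -0.0, 0.0002, 0.0002, 0.011] |d| 0.0110 |w| 0.0deg
```

View pics/s16.png

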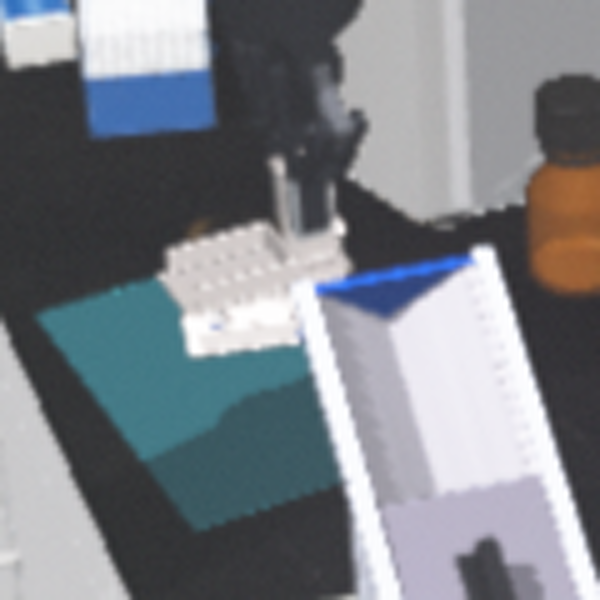

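The tray hangs level and clear of the other one. Lowering it onto the mat.

```bash
python3 -m creep '[[[0,0,0,0.0003,0,0.011,0],[0,0,0,0.0003,0,0.011,0],[0,0,0,0,0,0.011,0],[0,0,0,0,0,0.011,0],[0,0,0,0,0,0.011,0],[0,0,0,0,0,0.011,0],[0,0,0,0,0,0.011,0],[0,0,0,0,0,0.009,0],[0,0,0,0,0,0.005,0],[0,0,0,0,0,0.004,0],[0,0,0,0,0,0.003,0],[0,0,0,0,0,0.002,0],[0,0,0,0,0,0,0]]]' 60
python3 - <<'E'
from h import *
st(); R,p,_=pose(); l=p+.054*R[:,2]-.078*R[:,1]+.037*R[:,2]; print(l)
E
```

```text
t: 22.27
eef_pos: [0.4855, 0.1735, 0.0989]
tool_rot: [0.002, 0.671, 0.741, 0.006]
contact_force: [-1.2, -0.1, -1.4]
gripper_width: 0.107
t 22.27 grasp [0.4861 0.1738 0.0449] x [-0.1    0.995  0.005] z [ 0.01   0.006 -1.   ] w 0.0091 F [-1.2 -0.1 -1.4]
[0.40887019 0.16624106 0.00703178]
```

```bash
python3 -m creep '[[[0,0,0,0,0,0.002,0],[0,0,0,0,0,0.001,0],[0,0,0,0,0,0,0],[0,0,0,0,0,0,0.02],[0,0,0,0,0,0,0.035],[0,0,0,0,0,0,0.035],[0,0,0,0,0,0,0.035],[0,0,0,0,0,-0.01,0.035],[0,0,0,0,0,-0.02,0.035],[0,0,0,0,0,-0.02,0.035],[0,0,0,0,0,-0.025,0.035],[0,0,0,0,0,-0.025,0.035],[0,0,0,0,0,-0.025,0.035],[0,0,0,0,0,-0.015,0.035],[0,0,0,0,0,0,0.035]]]' 60
python3 - <<'E'
from h import *
st(); plan([.55,.03,.25],yawframe(5),18)
c=Cam("top"); c.crop("t17.png",140,190,440,330,2.6)
E
```

```text
t: 23.52
eef_pos: [0.4842, 0.1721, 0.2479]
tool_rot: [0.003, 0.671, 0.741, 0.007]
contact_force: [0.9, 0.9, -0.9]
gripper_width: 0.409
t 23.52 grasp [0.4849 0.1725 0.1939] x [-0.098  0.995  0.006] z [ 0.013  0.007 -1.   ] w 0.0349 F [ 0.9  0.9 -0.9]
N=18 [0.0003, -0.0009, 0.0879, -0.0045, 0.0086, -0.0031] |d| 0.0102 |w| 5.0deg
```

View pics/t17.png

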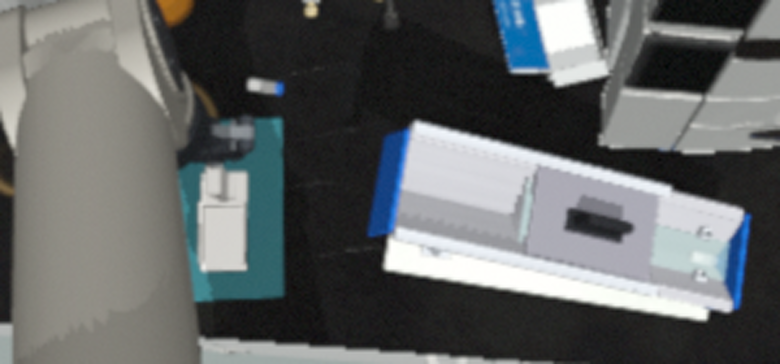

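The first tray stands empty on the mat, and the vial shows at the stop (705,258). Next, the loose vial at (265,87).

```bash
python3 - <<'E'
from h import *
plan([.5873,.145,.13],yawframe(-3.6),20)
E
```

```text
N=20 [0.0002, -0.0008, 0.0866, 0.0027, 0.0054, 0.0032] |d| 0.0068 |w| 5.0deg
```

```bash
python3 -m creep '[[[0,0,0.0866,0.0027,0.0054,0.0032,0.035],[0,0,0.0866,0.0027,0.0054,0.0032,0.035],[0,0,0.0866,0.0027,0.0054,0.0032,0.035],[0,0,0.0866,0.0027,0.0054,0.0032,0.035],[0,0,0.0866,0.0027,0.0054,0.0032,0.035],[0,0,0.0866,0.0027,0.0054,0.0032,0.035],[0,0,0.0866,0.0027,0.0054,0.0032,0.035],[0,0,0.0866,0.0027,0.0054,0.0032,0.035],[0,0,0.0866,0.0027,0.0054,0.0032,0.035],[0,0,0.0866,0.0027,0.0054,0.0032,0.035],[0,0,0.0866,0.0027,0.0054,0.0032,0.035],[0,0,0.0866,0.0027,0.0054,0.0032,0.035],[0,0,0.0866,0.0027,0.0054,0.0032,0.035],[0,0,0.0866,0.0027,0.0054,0.0032,0.035],[0,0,0.0866,0.0027,0.0054,0.0032,0.035],[0,0,0.0866,0.0027,0.0054,0.0032,0.035],[0,0,0.0866,0.0027,0.0054,0.0032,0.035],[0,0,0.0866,0.0027,0.0054,0.0032,0.035],[0,0,0.0866,0.0027,0.0054,0.0032,0.035],[0,0,0,0,0,0,0.035]]]' 40|head -1
python3 - <<'E'
from h import *
st(); a=plan([.5873,.145,.08],yawframe(-3.6),5); plan([.5873,.145,.021],yawframe(-3.6),8,a)
c=Cam("top"); c.crop("t18.png",140,190,440,330,2.6)
E
```

```text
t: 25.23
t 25.23 grasp [0.5722 0.1408 0.1099] x [ 0.998 -0.058 -0.016] z [-0.017 -0.011 -1.   ] w 0.0350 F [-0.2 -0.5 -0.5]
N=5 [0.0023, 0.0032, 0.001, 0.0028, -0.0009, 0.006] |d| 0.0067 |w| 0.2deg
N=8 [0.0, 0.0, 0.0, 0.0, 0.0, 0.0074] |d| 0.0074 |w| 0.0deg
```

View pics/t18.png

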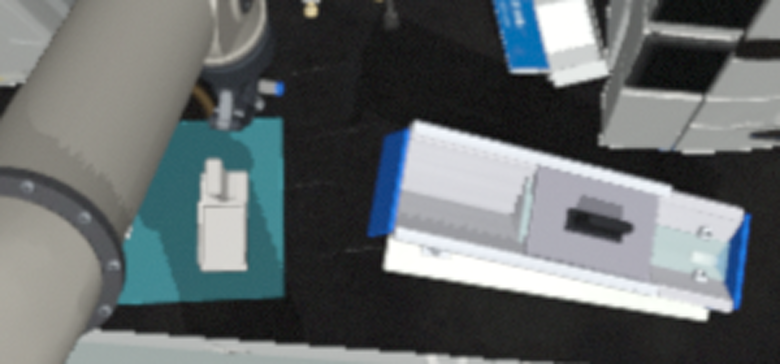

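```bash
python3 -m creep '[[[0.0023,0.0032,0.001,0.0028,-0.0009,0.006,0.035],[0.0023,0.0032,0.001,0.0028,-0.0009,0.006,0.035],[0.0023,0.0032,0.001,0.0028,-0.0009,0.006,0.035],[0.0023,0.0032,0.001,0.0028,-0.0009,0.006,0.035],[0.0023,0.0032,0.001,0.0028,-0.0009,0.006,0.035],[0,0,0,0,0,0,0.035]]]' 40|head -1
python3 - <<'E'
from h import *
st(); a=plan([.5873,.145,.03],yawframe(-3.6),6)
c=Cam("top"); c.crop("t19.png",200,190,290,260,8)
s=Cam("side"); s.crop("s19.png",200,130,320,250,5)
E
```

```text
t: 25.78
t 25.78 grasp [0.5866 0.148  0.0756] x [ 0.999 -0.048 -0.001] z [-0.001  0.002 -1.   ] w 0.0349 F [-0.4 -0.7  0.1]
N=6 [-0.0004, 0.0002, 0.0025, 0.0001, 0.0005, 0.0076] |d| 0.0076 |w| 0.1deg
```

View pics/t19.png

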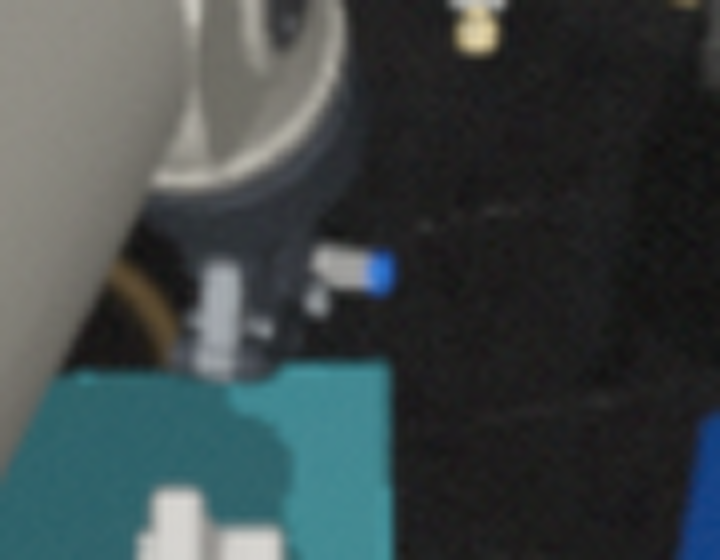

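View pics/s19.png

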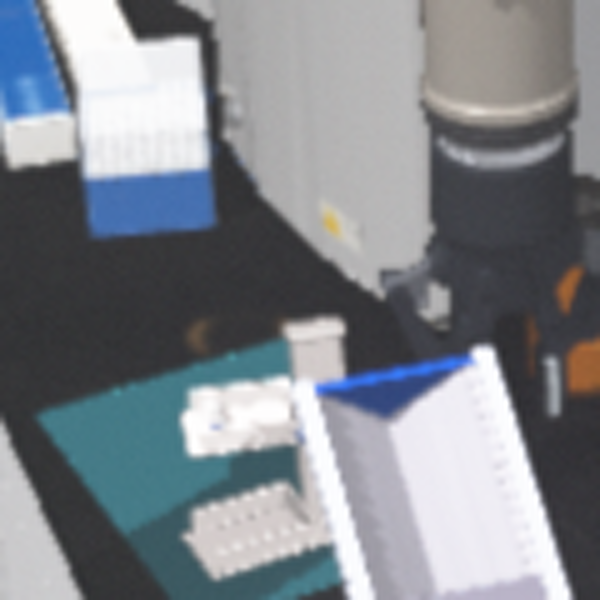

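```bash
python3 -m creep '[[[0,0,0.0025,0,0.0005,0.0076,0.035],[0,0,0.0025,0,0.0005,0.0076,0.035],[0,0,0.0025,0,0.0005,0.0076,0.035],[0,0,0.0025,0,0.0005,0.0076,0.035],[0,0,0.0025,0,0.0005,0.0076,0.035],[0,0,0.0025,0,0.0005,0.0076,0.035],[0,0,0,0,0,0,0.035]]]' 40|head -1
python3 - <<'E'
from h import *
st(); a=plan([.5873,.145,.021],yawframe(-3.6),2)
E
```

```text
t: 26.47
t 26.47 grasp [0.5866 0.1445 0.0267] x [ 0.998 -0.065 -0.   ] z [ 0.     0.003 -1.   ] w 0.0351 F [ 0.2  0.2 -0.7]
N=2 [-0.0013, 0.0, -0.0009, 0.0004, -0.0003, 0.0029] |d| 0.0029 |w| 0.1deg
```

```bash
python3 -m creep '[[[0,0,0,0.0004,0,0.003,0.035],[0,0,0,0,0,0.0026,0.03],[0,0,0,0,0,0,0.02],[0,0,0,0,0,0,0.0],[0,0,0,0,0,0,0.0],[0,0,0,0,0,0,0.0],[0,0,0,0,0,0,0.0],[0,0,0,0,0,0,0.0]]]' 30
python3 - <<'E'
from h import *
st()
E
```

```text
t: 27.13
eef_pos: [0.5876, 0.1443, 0.0749]
tool_rot: [-0.001, 0.999, -0.032, 0.0]
contact_force: [0.7, 0.3, -1.1]
gripper_width: 0.12
t 27.13 grasp [0.5876 0.1445 0.0209] x [ 0.998 -0.065  0.001] z [ 0.001  0.003 -1.   ] w 0.0103 F [ 0.7  0.3 -1.1]
```

```bash
python3 - <<'E'
from h import *
a=plan([.56,.12,.27],yawframe(-3.6),13); a=plan(T(.275,0,.125),frame(-ez,-ey),16,a); a=plan(T(.275,0,.048),frame(-ez,-ey),10,a)
E
```

```text
N=13 [-0.0002, -0.0001, -0.0002, -0.002, 0.002, -0.0192] |d| 0.0194 |w| 0.0deg
N=16 [0.0284, 0.0004, 0.0019, -0.0048, 0.0148, -0.0026] |d| 0.0158 |w| 1.6deg
N=10 [0.0, 0.0, 0.0, -0.0, -0.0, 0.0077] |d| 0.0077 |w| 0.0deg
```

```bash
python3 -m creep '[[[0,0,0,0,0,-0.01,0],[0,0,0,-0.002,0.002,-0.0192,0],[0,0,0,-0.002,0.002,-0.0192,0],[0,0,0,-0.002,0.002,-0.0192,0],[0,0,0,-0.002,0.002,-0.0192,0],[0,0,0,-0.002,0.002,-0.0192,0],[0,0,0,-0.002,0.002,-0.0192,0],[0,0,0,-0.002,0.002,-0.0192,0],[0,0,0,-0.002,0.002,-0.0192,0],[0,0,0,-0.002,0.002,-0.0192,0],[0,0,0,-0.002,0.002,-0.0192,0],[0,0,0,-0.002,0.002,-0.0192,0],[0,0,0,-0.002,0.002,-0.0192,0],[0,0,0,0,0,0,0]]]' 30
python3 - <<'E'
from h import *
st()
a=plan(T(.275,0,.125),frame(-ez,-ey),16)
s=Cam("side"); s.crop("s20.png",200,110,340,250,5)
E
```

```text
t: 28.3
eef_pos: [0.5592, 0.1173, 0.3357]
tool_rot: [-0.003, 0.999, -0.035, 0.001]
contact_force: [1.1, -0.1, -0.3]
gripper_width: 0.118
t 28.30 grasp [0.5593 0.1177 0.2817] x [ 0.998 -0.069  0.002] z [ 0.003  0.006 -1.   ] w 0.0101 F [ 1.1 -0.1 -0.3]
N=16 [0.028, 0.0002, 0.0016, -0.0047, 0.0148, -0.0019] |d| 0.0156 |w| 1.6deg
```

View pics/s20.png

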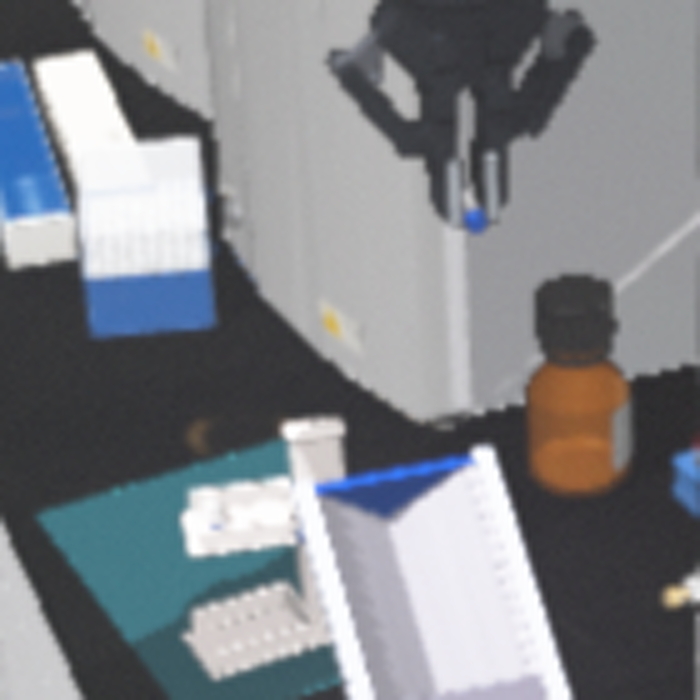

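The vial is held (blue cap at 475,217). Moving it over the mouth.

```bash
python3 -m creep '[[[0.028,0,0.0016,-0.0047,0.0148,-0.0019,0],[0.028,0,0.0016,-0.0047,0.0148,-0.0019,0],[0.028,0,0.0016,-0.0047,0.0148,-0.0019,0],[0.028,0,0.0016,-0.0047,0.0148,-0.0019,0],[0.028,0,0.0016,-0.0047,0.0148,-0.0019,0],[0.028,0,0.0016,-0.0047,0.0148,-0.0019,0],[0.028,0,0.0016,-0.0047,0.0148,-0.0019,0],[0.028,0,0.0016,-0.0047,0.0148,-0.0019,0],[0.028,0,0.0016,-0.0047,0.0148,-0.0019,0],[0.028,0,0.0016,-0.0047,0.0148,-0.0019,0],[0.028,0,0.0016,-0.0047,0.0148,-0.0019,0],[0.028,0,0.0016,-0.0047,0.0148,-0.0019,0],[0.028,0,0.0016,-0.0047,0.0148,-0.0019,0],[0.028,0,0.0016,-0.0047,0.0148,-0.0019,0],[0.028,0,0.0016,-0.0047,0.0148,-0.0019,0],[0,0,0,0,0,0,0]]]' 30|head -1
python3 - <<'E'
from h import *
st()
R,p,_=pose(); print(Ti(p+.054*R[:,2]))
a=plan(T(.275,0,.09),frame(-ez,-ey),6); plan(T(.275,0,.05),frame(-ez,-ey),7,a)
E
```

```text
t: 29.68
t 29.68 grasp [ 0.4607 -0.0792  0.2574] x [ 0.996 -0.088 -0.017] z [ 0.023  0.431 -0.902] w 0.0099 F [-0.9  0.1  0.2]
[0.2777711  0.00682894 0.11311385]
N=6 [0.0012, 0.003, -0.0004, 0.001, 0.0005, 0.0038] |d| 0.0040 |w| 0.2deg
N=7 [0.0, 0.0, 0.0, -0.0, -0.0, 0.0057] |d| 0.0057 |w| 0.0deg
```

```bash
python3 -m creep '[[[0.0012,0.003,0,0.001,0.0005,0.0038,0],[0.0012,0.003,0,0.001,0.0005,0.0038,0],[0.0012,0.003,0,0.001,0.0005,0.0038,0],[0.0012,0.003,0,0.001,0.0005,0.0038,0],[0.0012,0.003,0,0.001,0.0005,0.0038,0],[0.0012,0.003,0,0.001,0.0005,0.0038,0],[0,0,0,0,0,0,0]]]' 30|head -1
python3 - <<'E'
from h import *
st()
R,p,_=pose(); print(Ti(p+.054*R[:,2]))
plan(T(.275,0,.05),frame(-ez,-ey),8)
s=Cam("side"); s.crop("s21.png",230,170,340,280,6)
E
```

```text
t: 30.27
t 30.27 grasp [ 0.4689 -0.0673  0.232 ] x [ 0.996 -0.092 -0.002] z [ 0.038  0.437 -0.899] w 0.0102 F [-0.2  0.3 -0.4]
[ 2.77939979e-01 -1.81399630e-04  8.47609890e-02]
N=8 [-0.0, 0.0004, 0.0001, -0.0, 0.0004, 0.0043] |d| 0.0044 |w| 0.0deg
```

View pics/s21.png

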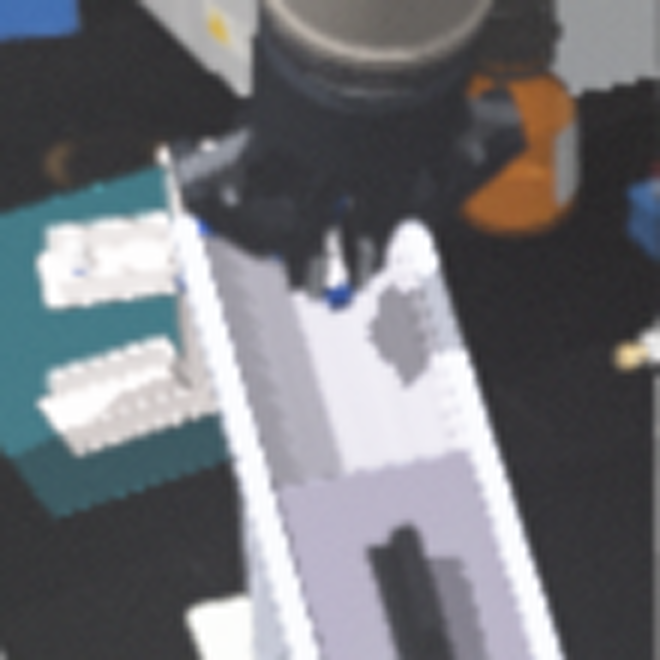

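```bash
python3 -m creep '[[[0,0,0,0,0.0003,0.0043,0],[0,0,0,0,0.0003,0.0043,0],[0,0,0,0,0.0003,0.0043,0],[0,0,0,0,0.0003,0.0043,0],[0,0,0,0,0.0003,0.0043,0],[0,0,0,0,0.0003,0.0043,0],[0,0,0,0,0.0003,0.0035,0],[0,0,0,0,0,0,0]]]' 30
python3 - <<'E'
from h import *
R,p,_=pose(); print(Ti(p+.054*R[:,2])); st()
E
```

```text
t: 30.98
eef_pos: [0.4681, -0.0788, 0.2509]
tool_rot: [-0.225, 0.973, -0.045, 0.01]
contact_force: [-0.1, -0.5, -0.4]
gripper_width: 0.121
[ 0.27588382 -0.00036911  0.05279227]
t 30.98 grasp [ 0.4702 -0.0552  0.2024] x [ 0.996 -0.092 -0.002] z [ 0.039  0.437 -0.899] w 0.0103 F [-0.1 -0.5 -0.4]
```

```bash
python3 -m creep '[[[0,0,0,0,0,0.003,0],[0,0,0,0,0,0.002,0],[0,0,0,0,0,0,0],[0,0,0,0,0,0,0.02],[0,0,0,0,0,0,0.02],[0,0,0,0,0,0,0.02],[0,0,0,0,0,0,0.02],[0,0,0,0,0,-0.01,0.02],[0,0,0,0,0,-0.02,0.02],[0,0,0,0,0,-0.02,0.02],[0,0,0,0,0,-0.02,0.025],[0,0,0,0,0,-0.02,0.025]]]' 30
python3 - <<'E'
from h import *
st()
s=Cam("side"); s.crop("s22.png",240,160,350,360,3)
c=Cam("top"); c.crop("t22.png",140,190,440,330,2.6)
E
```

```text
t: 31.98
eef_pos: [0.463, -0.1165, 0.3292]
tool_rot: [-0.225, 0.973, -0.045, 0.006]
contact_force: [-0.9, 0.5, -0.7]
gripper_width: 0.293
t 31.98 grasp [ 0.4647 -0.0929  0.2806] x [ 0.996 -0.09  -0.009] z [ 0.031  0.437 -0.899] w 0.0250 F [-0.9  0.5 -0.7]
```

View pics/s22.png

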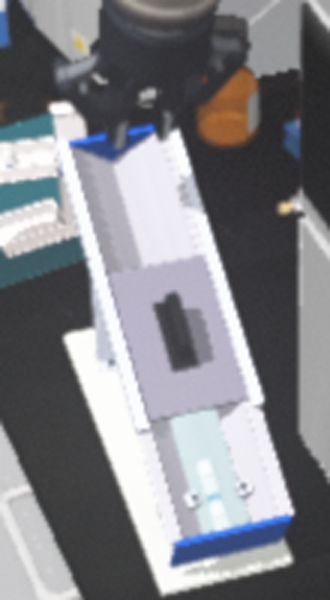

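View pics/t22.png

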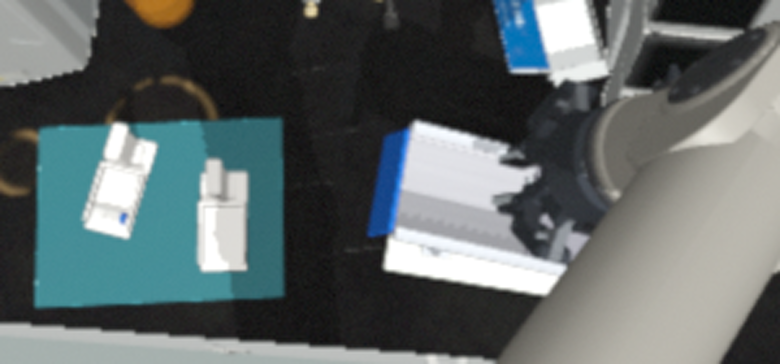

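Two vials now lie in line at the stop (205,470 and 215,510). Next I'll measure the knocked tray.

```bash
python3 - <<'E'
from h import *
c=Cam("top"); grid(c,"t23.png",160,230,60,60,9)
E
```

```text
(no output)
```

View pics/t23.png

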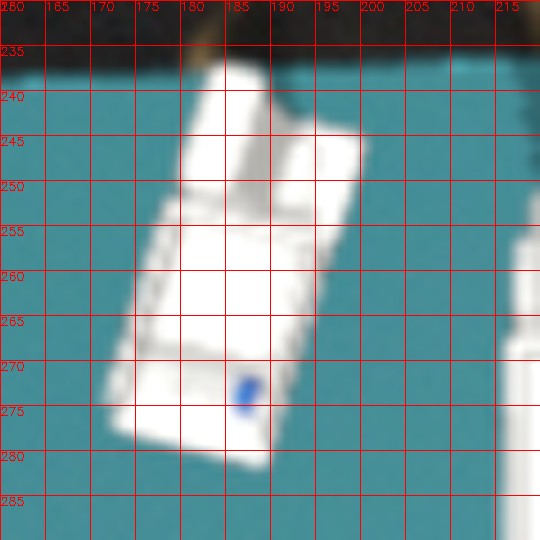

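```bash
python3 - <<'E'
from h import *
c=Cam("top")
def an(a,b): d=b-a; return np.linalg.norm(d).round(4), np.degrees(np.arctan2(d[1],d[0])).round(1)
A,B,D=[c.plane(*q,.005) for q in((172.5,278),(189.7,282),(200.3,245))]; L=(A+B)/2; print("lip",L,an(B,A),"edge",an(B,D))
H1,H2,H3=[c.plane(*q,.066) for q in((183,237.3),(189.2,238.8),(182.8,251))]; H=(H1+H2)/2; print(H,an(H2,H1),H3,an(H3,H),((H+H3)/2))
y=np.radians(-11.5); print(L+.077*np.array([np.cos(y),np.sin(y),0]))
E
```

```text
lip [0.43665826 0.27674123 0.005     ] (np.float64(0.0433), np.float64(81.2)) edge (np.float64(0.0937), np.float64(-8.9))
[0.52863974 0.2617368  0.066     ] (np.float64(0.0152), np.float64(80.5)) [0.49731071 0.26552576 0.066     ] (np.float64(0.0316), np.float64(-6.9)) [0.51297523 0.26363128 0.066     ]
[0.51211246 0.2613899  0.005     ]
```

```bash
python3 - <<'E'
from h import *
c=Cam("top"); s=Cam("side")
for n,cam in(("t",c),("s",s)):
    cl=cam.cloud().reshape(-1,3)
    for y0 in(.15,.2,.25,.3,.35):
        m=(cl[:,2]>.08)&(cl[:,2]<.45)&(cl[:,0]>.45)&(cl[:,0]<.8)&(cl[:,1]>y0)&(cl[:,1]<y0+.05); q=cl[m]
        if len(q)>5: print(n,y0,len(q),"minx",np.percentile(q[:,0],3).round(3),np.percentile(q[:,2],3).round(2))
st()
a=plan([.45,-.05,.33],yawframe(30),10); a=plan([.5127,.264,.2],yawframe(81),16,a)
E
```

```text
t 0.2 213 minx 0.528 0.09
t 0.25 201 minx 0.537 0.1
t 0.3 7536 minx 0.582 0.1
t 0.35 1648 minx 0.566 0.1
s 0.2 49 minx 0.656 0.09
s 0.25 49 minx 0.664 0.12
s 0.3 2915 minx 0.594 0.09
s 0.35 437 minx 0.567 0.08
t 32.28 grasp [ 0.4645 -0.0914  0.2786] x [ 0.996 -0.089 -0.01 ] z [ 0.03   0.438 -0.899] w 0.0246 F [-0.2 -0.9  0.6]
N=10 [-0.0443, -0.0129, -0.0604, 0.0002, -0.008, -0.0039] |d| 0.0089 |w| 4.4deg
N=16 [0.0, 0.0, -0.0556, 0.0188, -0.0087, 0.0081] |d| 0.0222 |w| 3.2deg
```

```bash
python3 -m creep '[[[-0.0443,-0.0129,-0.0604,0,-0.008,-0.0039,0.045],[-0.0443,-0.0129,-0.0604,0,-0.008,-0.0039,0.045],[-0.0443,-0.0129,-0.0604,0,-0.008,-0.0039,0.045],[-0.0443,-0.0129,-0.0604,0,-0.008,-0.0039,0.045],[-0.0443,-0.0129,-0.0604,0,-0.008,-0.0039,0.045],[-0.0443,-0.0129,-0.0604,0,-0.008,-0.0039,0.045],[-0.0443,-0.0129,-0.0604,0,-0.008,-0.0039,0.045],[-0.0443,-0.0129,-0.0604,0,-0.008,-0.0039,0.045],[-0.0443,-0.0129,-0.0604,0,-0.008,-0.0039,0.045],[-0.0443,-0.0129,-0.0604,0,-0.008,-0.0039,0.045]]]' 30|head -1
python3 - <<'E'
from h import *
st(); a=plan([.5127,.264,.2],yawframe(81),17)
E
```

```text
t: 33.12
t 33.12 grasp [ 0.4427 -0.0461  0.3217] x [ 0.852  0.523 -0.026] z [-0.016 -0.024 -1.   ] w 0.0452 F [0.2 0.  0.7]
N=17 [-0.0, 0.0017, -0.0507, 0.0178, -0.0074, 0.0069] |d| 0.0205 |w| 2.9deg
```

```bash
python3 -m creep '[[[0,0.0017,-0.0507,0.0178,-0.0074,0.002,0.05],[0,0.0017,-0.0507,0.0178,-0.0074,0.002,0.05],[0,0.0017,-0.0507,0.0178,-0.0074,0.002,0.05],[0,0.0017,-0.0507,0.0178,-0.0074,0.007,0.05],[0,0.0017,-0.0507,0.0178,-0.0074,0.007,0.05],[0,0.0017,-0.0507,0.0178,-0.0074,0.007,0.05],[0,0.0017,-0.0507,0.0178,-0.0074,0.007,0.05],[0,0.0017,-0.0507,0.0178,-0.0074,0.007,0.05],[0,0.0017,-0.0507,0.0178,-0.0074,0.007,0.05],[0,0.0017,-0.0507,0.0178,-0.0074,0.007,0.05],[0,0.0017,-0.0507,0.0178,-0.0074,0.007,0.05],[0,0.0017,-0.0507,0.0178,-0.0074,0.007,0.05],[0,0.0017,-0.0507,0.0178,-0.0074,0.007,0.05],[0,0.0017,-0.0507,0.0178,-0.0074,0.007,0.05],[0,0.0017,-0.0507,0.0178,-0.0074,0.007,0.05],[0,0.0017,-0.0507,0.0178,-0.0074,0.007,0.05],[0,0,0,0,0,0,0.05]]]' 30|head -1
python3 - <<'E'
from h import *
st(); a=plan([.5127,.264,.11],yawframe(81),8)
E
```

```text
t: 34.53
t 34.53 grasp [0.4952 0.2728 0.199 ] x [ 0.133  0.991 -0.011] z [-0.024 -0.008 -1.   ] w 0.0501 F [-1.8  0.3 -0. ]
N=8 [-0.0029, 0.0014, 0.003, -0.0008, 0.0023, 0.0111] |d| 0.0114 |w| 0.3deg
```

```bash
python3 -m creep '[[[-0.0029,0.0014,0.003,-0.0008,0.0023,0.0111,0.05],[-0.0029,0.0014,0.003,-0.0008,0.0023,0.0111,0.05],[-0.0029,0.0014,0.003,-0.0008,0.0023,0.0111,0.05],[-0.0029,0.0014,0.003,-0.0008,0.0023,0.0111,0.05],[-0.0029,0.0014,0.003,-0.0008,0.0023,0.0111,0.05],[-0.0029,0.0014,0.003,-0.0008,0.0023,0.0111,0.05],[-0.0029,0.0014,0.003,-0.0008,0.0023,0.0111,0.05],[0,0,0,0,0,0,0.05]]]' 30|head -1
python3 - <<'E'
from h import *
st(); a=plan([.5127,.264,.06],yawframe(81),7)
s=Cam("side"); s.crop("s24.png",200,130,320,250,5)
c=Cam("top"); c.crop("t24.png",150,220,240,300,7)
E
```

```text
t: 35.2
t 35.20 grasp [0.5092 0.2714 0.1173] x [0.138 0.99  0.001] z [-0.001  0.001 -1.   ] w 0.0499 F [ 0.  -0.   0.1]
N=7 [-0.0001, -0.0001, 0.0026, -0.001, 0.0006, 0.0082] |d| 0.0083 |w| 0.1deg
```

View pics/s24.png

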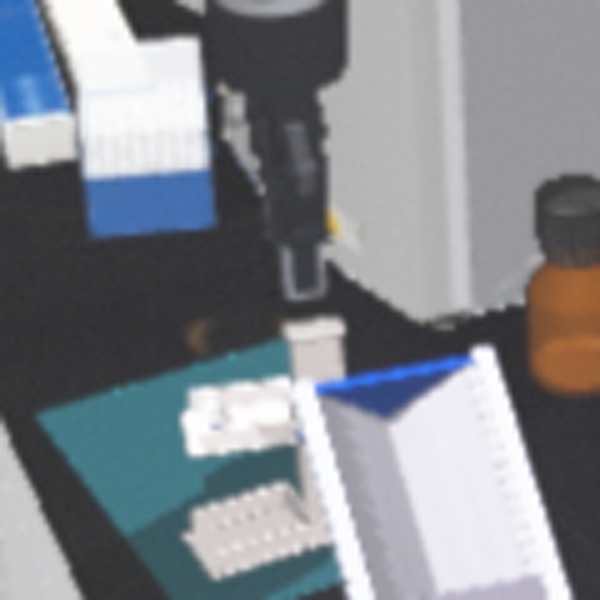

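View pics/t24.png

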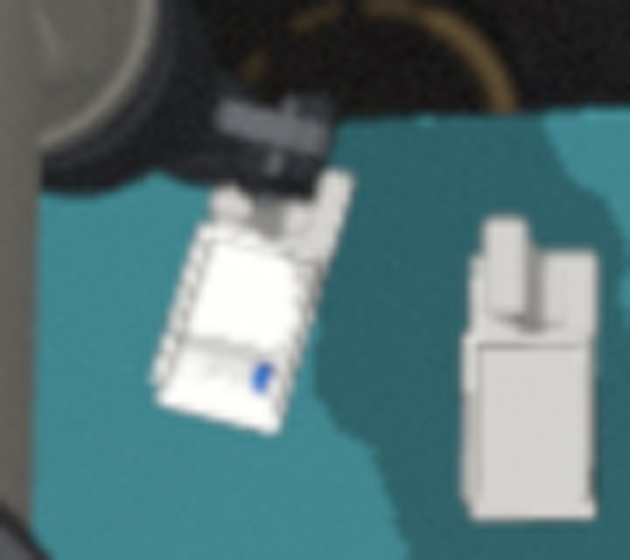

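```bash
python3 -m creep '[[[0,0,0.0026,-0.001,0.0006,0.0082,0.05],[0,0,0.0026,-0.001,0.0006,0.0082,0.05],[0,0,0.0026,-0.001,0.0006,0.0082,0.05],[0,0,0.0026,-0.001,0.0006,0.005,0.05],[0,0,0.0026,-0.001,0.0006,0.002,0.05],[0,0,0.0026,-0.001,0.0006,0,0.05],[0,0,0,0,0,0,0.05]]]' 30|head -1
python3 - <<'E'
from h import *
st(); a=plan([.5127,.264,.043],yawframe(81),7)
E
```

```text
t: 35.88
t 35.88 grasp [0.5139 0.2664 0.0865] x [0.154 0.988 0.005] z [ 0.004  0.005 -1.   ] w 0.0500 F [-0.3 -0.5 -0.1]
N=7 [0.0004, -0.0008, 0.0004, -0.0003, -0.0001, 0.0062] |d| 0.0062 |w| 0.1deg
```

```bash
python3 -m creep '[[[0,0,0,-0.0003,0,0.0062,0.05],[0,0,0,-0.0003,0,0.0062,0.05],[0,0,0,-0.0003,0,0.0062,0.05],[0,0,0,-0.0003,0,0.0062,0.05],[0,0,0,-0.0003,0,0.0062,0.05],[0,0,0,-0.0003,0,0.0062,0.05],[0,0,0,-0.0003,0,0.0055,0.05],[0,0,0,0,0,0,0.03],[0,0,0,0,0,0,0.015],[0,0,0,0,0,0,0],[0,0,0,0,0,0,0],[0,0,0,0,0,0,0],[0,0,0,0,0,0,0]]]' 60
python3 - <<'E'
from h import *
st(); R,p,_=pose(); lip=p+.054*R[:,2]-.078*R[:,1]+.037*R[:,2]; print(lip)
plan(*tray(lip+[0,0,.25],-8,-6),14)
c=Cam("top"); grid(c,"t25.png",160,230,60,60,9)
E
```

```text
t: 36.97
eef_pos: [0.5137, 0.2644, 0.0934]
tool_rot: [-0.001, 0.76, 0.65, 0.003]
contact_force: [0.8, 1.3, -1.1]
gripper_width: 0.11
t 36.97 grasp [0.514  0.2647 0.0394] x [0.154 0.988 0.006] z [ 0.004  0.005 -1.   ] w 0.0094 F [ 0.8  1.3 -1.1]
[0.43705284 0.27684451 0.00210051]
N=14 [0.0077, -0.0005, -0.001, 0.0002, -0.0001, -0.0172] |d| 0.0172 |w| 0.4deg
```

View pics/t25.png

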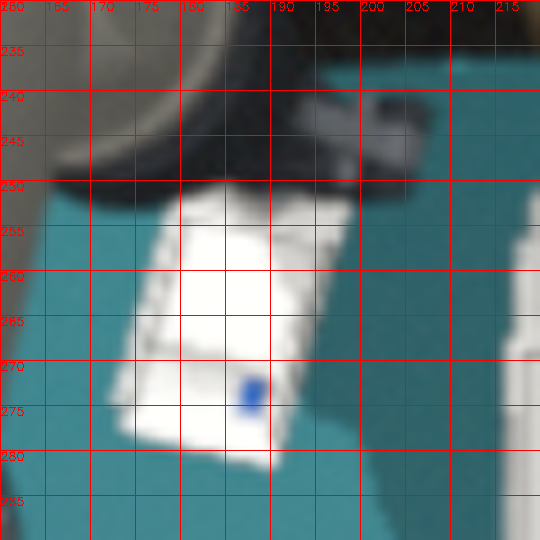

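```bash
python3 -m creep '[[[0.0077,0,0,0,0,-0.006,0],[0.0077,0,0,0,0,-0.01,0],[0.0077,0,0,0,0,-0.015,0],[0.0077,0,0,0,0,-0.018,0],[0.0077,0,0,0,0,-0.018,0],[0.0077,0,0,0,0,-0.018,0],[0.0077,0,0,0,0,-0.018,0],[0.0077,0,0,0,0,-0.018,0],[0.0077,0,0,0,0,-0.018,0],[0.0077,0,0,0,0,-0.018,0],[0.0077,0,0,0,0,-0.018,0],[0.0077,0,0,0,0,-0.018,0],[0.0077,0,0,0,0,-0.018,0],[0.0077,0,0,0,0,-0.015,0],[0,0,0,0,0,-0.008,0]]]' 60
python3 - <<'E'
from h import *
st(); plan(*tray(T(.285,-.01,.10),-5.4,-6,.078,.0345),20)
s=Cam("side"); s.crop("s26.png",200,110,340,250,5)
E
```

```text
t: 38.27
eef_pos: [0.5248, 0.2581, 0.3437]
tool_rot: [-0.046, 0.758, 0.649, -0.036]
contact_force: [0.7, -0.1, -0.8]
gripper_width: 0.111
t 38.27 grasp [0.5187 0.2593 0.29  ] x [0.154 0.988 0.005] z [-0.114  0.022 -0.993] w 0.0095 F [ 0.7 -0.1 -0.8]
N=20 [-0.0006, -0.0006, -0.003, -0.0164, 0.0042, 0.0003] |d| 0.0169 |w| 0.2deg
```

View pics/s26.png

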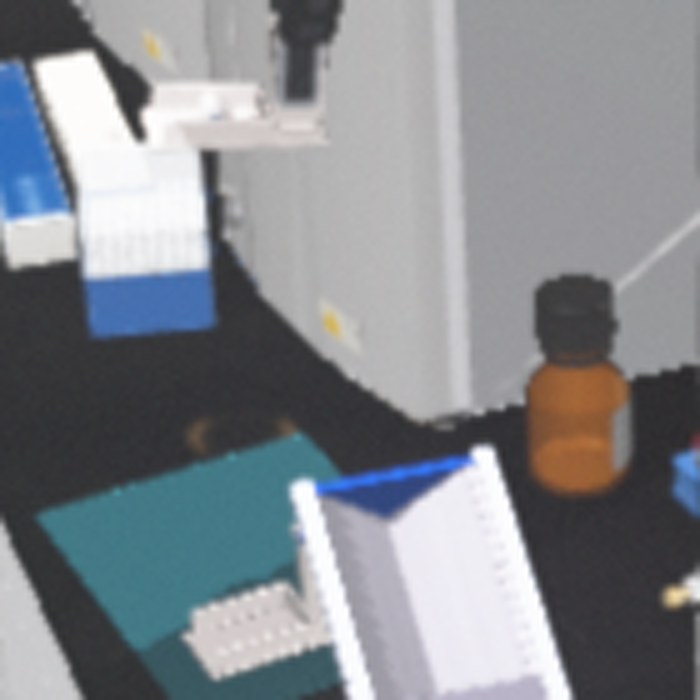

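```bash
python3 -m creep '[[[0,0,-0.003,-0.006,0.002,0,0],[0,0,-0.003,-0.011,0.003,0,0],[0,0,-0.003,-0.0164,0.0042,0,0],[0,0,-0.003,-0.0164,0.0042,0,0],[0,0,-0.003,-0.0164,0.0042,0,0],[0,0,-0.003,-0.0164,0.0042,0,0],[0,0,-0.003,-0.0164,0.0042,0,0],[0,0,-0.003,-0.0164,0.0042,0,0],[0,0,-0.003,-0.0164,0.0042,0,0],[0,0,-0.003,-0.0164,0.0042,0,0],[0,0,-0.003,-0.0164,0.0042,0,0],[0,0,-0.003,-0.0164,0.0042,0,0],[0,0,-0.003,-0.0164,0.0042,0,0],[0,0,-0.003,-0.0164,0.0042,0,0],[0,0,-0.003,-0.0164,0.0042,0,0],[0,0,-0.003,-0.0164,0.0042,0,0],[0,0,-0.003,-0.0164,0.0042,0,0],[0,0,-0.003,-0.0164,0.0042,0,0],[0,0,-0.003,-0.009,0.002,0,0],[0,0,0,0,0,0,0]]]' 60
python3 - <<'E'
from h import *
st(); plan(*tray(T(.278,-.01,.085),-5.4,0,.078,.0345),8)
R,p,_=pose(); print(Ti(p+.054*R[:,2]-.078*R[:,1]+.0345*R[:,2]))
s=Cam("side"); s.crop("s27.png",220,110,360,250,5)
E
```

```text
t: 39.98
eef_pos: [0.5465, -0.0719, 0.312]
tool_rot: [-0.054, 0.74, 0.668, -0.052]
contact_force: [-0.0, 0.3, -1.1]
gripper_width: 0.111
t 39.98 grasp [ 0.5384 -0.0714  0.2586] x [ 0.101  0.995 -0.005] z [-0.149  0.011 -0.989] w 0.0095 F [-0.   0.3 -1.1]
N=8 [-0.0187, 0.0005, -0.0009, -0.0003, 0.0012, -0.0012] |d| 0.0017 |w| 1.1deg
[0.28238915 0.01247936 0.08710087]
```

View pics/s27.png

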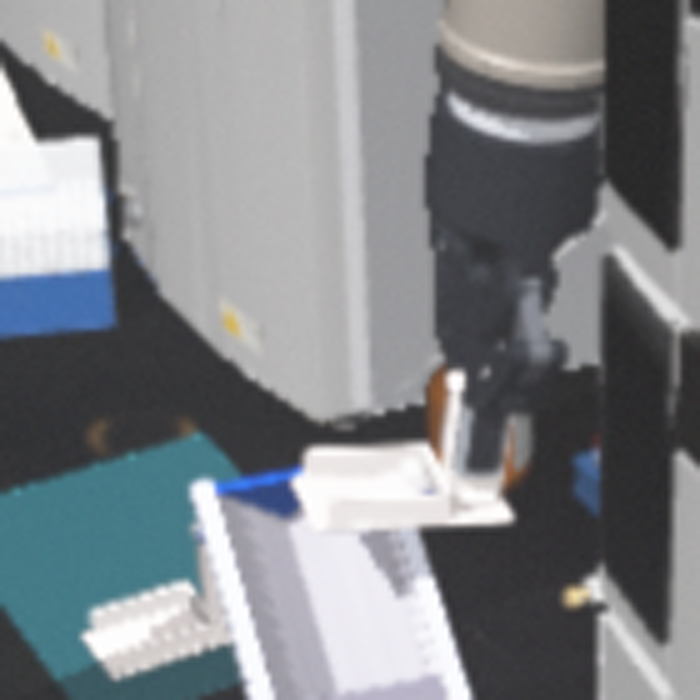

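The vial has rolled to the back of the tray bed (blue at 428,488). It will leave the lip faster, so I'll pour with the lip a bit farther back.

```bash
python3 - <<'E'
from h import *
plan(*tray(T(.278,-.018,.085),-5.4,0,.078,.0345),8)
E
```

```text
N=8 [-0.0188, 0.0005, -0.0009, -0.0005, 0.0022, -0.0013] |d| 0.0026 |w| 1.1deg
```

```bash
python3 -m creep '[[[-0.0188,0,-0.0009,-0.0005,0.0022,-0.0013,0],[-0.0188,0,-0.0009,-0.0005,0.0022,-0.0013,0],[-0.0188,0,-0.0009,-0.0005,0.0022,-0.0013,0],[-0.0188,0,-0.0009,-0.0005,0.0022,-0.0013,0],[-0.0188,0,-0.0009,-0.0005,0.0022,-0.0013,0],[-0.0188,0,-0.0009,-0.0005,0.0022,-0.0013,0],[-0.0188,0,-0.0009,-0.0005,0.0022,-0.0013,0],[0,0,0,0,0,0,0]]]' 60
python3 - <<'E'
from h import *
st(); plan(*tray(T(.278,-.018,.066),-5.4,13,.078,.0345),8)
R,p,_=pose(); print(Ti(p+.054*R[:,2]-.078*R[:,1]+.0345*R[:,2]))
E
```

```text
t: 40.7
eef_pos: [0.5634, -0.0706, 0.3199]
tool_rot: [-0.002, 0.737, 0.676, -0.002]
contact_force: [-0.8, -0.6, -1.5]
gripper_width: 0.108
t 40.70 grasp [ 0.5631 -0.0706  0.2659] x [ 0.086  0.996 -0.001] z [-0.005 -0.    -1.   ] w 0.0093 F [-0.8 -0.6 -1.5]
N=8 [-0.029, -0.0, 0.001, 0.0003, -0.0026, -0.0001] |d| 0.0026 |w| 1.7deg
[ 0.28226675 -0.01610737  0.08242813]
```

```bash
python3 -m creep '[[[-0.029,0,0.001,0.0003,-0.0026,-0.0001,0],[-0.029,0,0.001,0.0003,-0.0026,-0.0001,0],[-0.029,0,0.001,0.0003,-0.0026,-0.0001,0],[-0.029,0,0.001,0.0003,-0.0026,-0.0001,0],[-0.029,0,0.001,0.0003,-0.0026,-0.0001,0],[-0.029,0,0.001,0.0003,-0.0026,-0.0001,0],[-0.029,0,0.001,0.0003,-0.0026,-0.0001,0],[0,0,0,0,0,0,0]]]' 60|tail -1
python3 - <<'E'
from h import *
st(); plan(*tray(T(.278,-.018,.062),-5.4,31,.078,.0345),14)
R,p,_=pose(); print(Ti(p+.054*R[:,2]-.078*R[:,1]+.0345*R[:,2]))
s=Cam("side"); s.crop("s28.png",220,110,360,250,5)
E
```

```text
gripper_width: 0.106
t 41.37 grasp [ 0.5561 -0.0675  0.2668] x [0.093 0.996 0.001] z [ 0.207 -0.019 -0.978] w 0.0091 F [-0.5 -1.4 -0.9]
N=14 [-0.0237, -0.0001, 0.0001, 0.0001, -0.0022, -0.0015] |d| 0.0027 |w| 1.4deg
[ 0.27844173 -0.01788934  0.06763752]
```

View pics/s28.png

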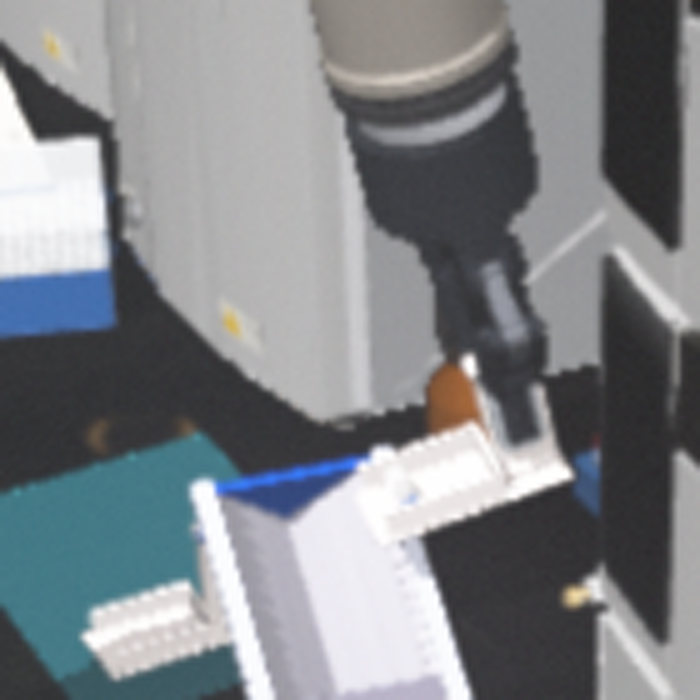

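The vial has rolled gently to the lip rest (405,495). Pouring now.

```bash
python3 -m creep '[[[-0.0237,0,0,0.0001,-0.0024,-0.0015,0],[-0.0237,0,0,0.0001,-0.0024,-0.0015,0],[-0.0237,0,0,0.0001,-0.0024,-0.0015,0],[-0.0237,0,0,0.0001,-0.0024,-0.0015,0],[-0.0237,0,0,0.0001,-0.0024,-0.0015,0],[-0.0237,0,0,0.0001,-0.0024,-0.0015,0],[-0.0237,0,0,0.0001,-0.0024,-0.0015,0],[-0.0237,0,0,0.0001,-0.0024,-0.0015,0],[-0.0237,0,0,0.0001,-0.0024,-0.0015,0],[-0.0237,0,0,0.0001,-0.0024,-0.0015,0],[-0.0237,0,0,0.0001,-0.0024,-0.0015,0],[-0.0237,0,0,0.0001,-0.0024,-0.0015,0],[-0.0237,0,0,0.0001,-0.0024,-0.0015,0],[-0.0237,0,0,0.0001,-0.0024,-0.0015,0],[0,0,0,0,0,0,0],[0,0,0,0,0,0,0],[0,0,0,0,0,0,0]]]' 60|tail -1
python3 - <<'E'
from h import *
st()
R,p,_=pose(); print(Ti(p+.054*R[:,2]-.078*R[:,1]+.0345*R[:,2]))
s=Cam("side"); s.crop("s29.png",230,160,370,360,3)
l=p+.054*R[:,2]-.078*R[:,1]+.0345*R[:,2]; plan(*tray(l+[0,0,.055],-5.4,0,.078,.0345),12)
E
```

```text
gripper_width: 0.11
t 42.83 grasp [ 0.5398 -0.0655  0.2849] x [ 0.095  0.995 -0.003] z [ 0.516 -0.052 -0.855] w 0.0094 F [ 0.7  0.1 -0.8]
[ 0.27788615 -0.02178913  0.06581708]
N=12 [0.0454, 0.0003, -0.0, -0.0, 0.0053, -0.0008] |d| 0.0053 |w| 2.6deg
```

View pics/s29.png

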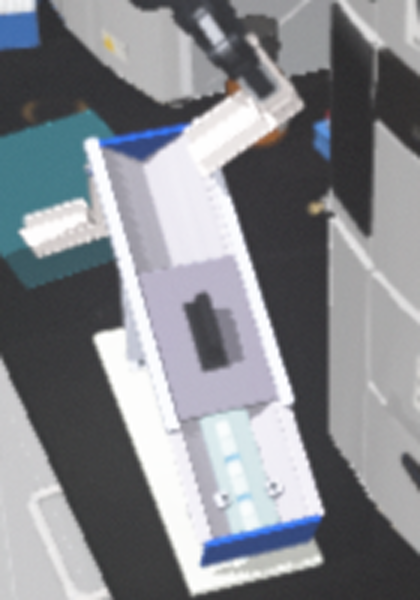

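Three vials are in line in the lane (x about 222-245, y 430-515). Returning tray two.

```bash
python3 -m creep '[[[0.0454,0,0,0,0.0053,-0.0008,0],[0.0454,0,0,0,0.0053,-0.0008,0],[0.0454,0,0,0,0.0053,-0.0008,0],[0.0454,0,0,0,0.0053,-0.0008,0],[0.0454,0,0,0,0.0053,-0.0008,0],[0.0454,0,0,0,0.0053,-0.0008,0],[0.0454,0,0,0,0.0053,-0.0008,0],[0.0454,0,0,0,0.0053,-0.0008,0],[0.0454,0,0,0,0.0053,-0.0008,0],[0.0454,0,0,0,0.0053,-0.0008,0],[0.0454,0,0,0,0.0053,-0.0008,0],[0,0,0,0,0,0,0]]]' 60|tail -1
python3 - <<'E'
from h import *
st()
plan(*tray([.415,.283,.24],3,0,.078,.0345),20)
E
```

```text
gripper_width: 0.11
t 43.88 grasp [ 0.5723 -0.0656  0.3049] x [0.089 0.996 0.001] z [ 0.018 -0.001 -1.   ] w 0.0094 F [ 0.1  0.1 -0.6]
N=20 [0.0009, 0.0, -0.0071, 0.0176, -0.0043, 0.0015] |d| 0.0181 |w| 0.4deg
```

```bash
python3 -m creep '[[[0.0009,0,-0.0071,0.0176,-0.0043,0.001,0],[0.0009,0,-0.0071,0.0176,-0.0043,0.001,0],[0.0009,0,-0.0071,0.0176,-0.0043,0.001,0],[0.0009,0,-0.0071,0.0176,-0.0043,0.001,0],[0.0009,0,-0.0071,0.0176,-0.0043,0.001,0],[0.0009,0,-0.0071,0.0176,-0.0043,0.001,0],[0.0009,0,-0.0071,0.0176,-0.0043,0.001,0],[0.0009,0,-0.0071,0.0176,-0.0043,0.001,0],[0.0009,0,-0.0071,0.0176,-0.0043,0.001,0],[0.0009,0,-0.0071,0.0176,-0.0043,0.001,0],[0.0009,0,-0.0071,0.0176,-0.0043,0.004,0],[0.0009,0,-0.0071,0.0176,-0.0043,0.004,0],[0.0009,0,-0.0071,0.0176,-0.0043,0.004,0],[0.0009,0,-0.0071,0.0176,-0.0043,0.004,0],[0.0009,0,-0.0071,0.0176,-0.0043,0.004,0],[0.0009,0,-0.0071,0.0176,-0.0043,0.004,0],[0.0009,0,-0.0071,0.0176,-0.0043,0.004,0],[0.0009,0,-0.0071,0.0176,-0.0043,0.004,0],[0,0,0,0.012,-0.003,0.004,0],[0,0,0,0,0,0,0]]]' 60|tail -1
python3 - <<'E'
from h import *
st()
plan(*tray([.415,.283,.10],3,0,.078,.0345),12)
s=Cam("side"); s.crop("s30.png",200,110,340,250,5)
E
```

```text
gripper_width: 0.106
t 45.55 grasp [0.4976 0.2803 0.2539] x [-0.045  0.999  0.007] z [ 0.022  0.008 -1.   ] w 0.0090 F [ 0.1 -0.3 -0.7]
N=12 [0.0019, -0.0006, -0.0007, 0.0006, -0.0004, 0.0099] |d| 0.0100 |w| 0.1deg
```

View pics/s30.png

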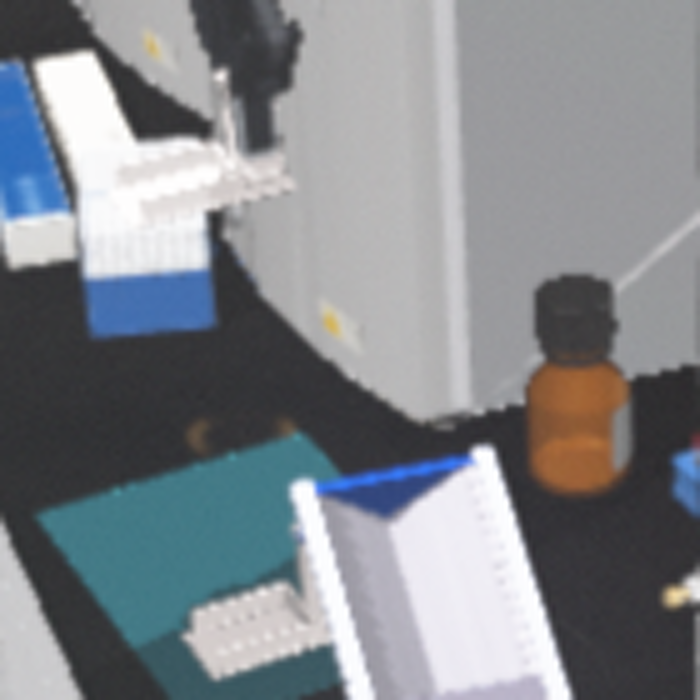

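```bash
python3 -m creep '[[[0.0019,0,0,0.0006,0,0.0099,0],[0.0019,0,0,0.0006,0,0.0115,0],[0.0019,0,0,0.0006,0,0.0115,0],[0.0019,0,0,0.0006,0,0.0115,0],[0.0019,0,0,0.0006,0,0.0115,0],[0.0019,0,0,0.0006,0,0.0115,0],[0.0019,0,0,0.0006,0,0.0115,0],[0.0019,0,0,0.0006,0,0.0115,0],[0.0019,0,0,0.0006,0,0.0115,0],[0.0019,0,0,0.0006,0,0.0115,0],[0.0019,0,0,0.0006,0,0.0115,0],[0.0019,0,0,0.0006,0,0.0099,0],[0,0,0,0,0,0,0]]]' 60|tail -1
python3 - <<'E'
from h import *
st()
plan(*tray([.415,.283,.015],3,0,.078,.0345),8)
c=Cam("top"); c.crop("t31.png",140,220,260,310,6)
E
```

```text
gripper_width: 0.108
t 46.68 grasp [0.5006 0.2804 0.104 ] x [-0.034  0.999  0.003] z [-0.002  0.003 -1.   ] w 0.0092 F [-0.1 -0.3 -1.2]
N=8 [-0.0003, -0.0003, -0.0022, 0.0009, -0.0009, 0.0068] |d| 0.0069 |w| 0.1deg
```

View pics/t31.png

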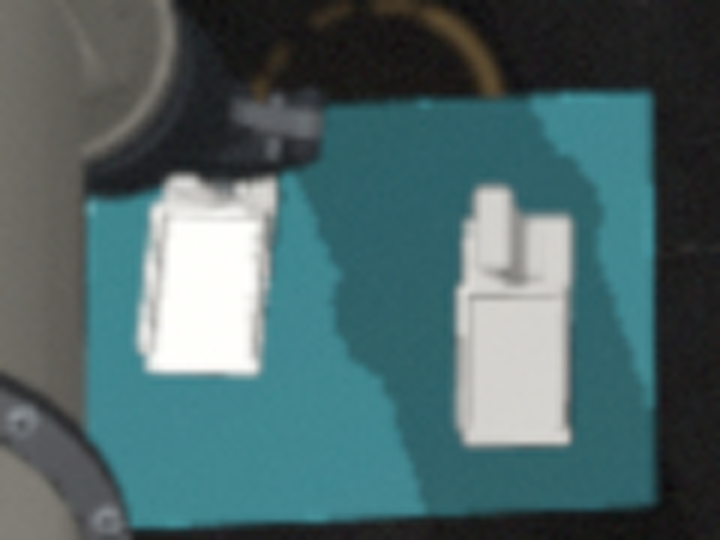

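Both trays are empty. Lowering.

```bash
python3 -m creep '[[[0,0,-0.0022,0.0009,-0.0012,0.0068,0],[0,0,-0.0022,0.0009,-0.0012,0.0068,0],[0,0,-0.0022,0.0009,-0.0012,0.0068,0],[0,0,-0.0022,0.0009,-0.0012,0.0068,0],[0,0,-0.0022,0.0009,-0.0012,0.0068,0],[0,0,-0.0022,0.0009,-0.0012,0.0068,0],[0,0,-0.0022,0.0009,-0.0012,0.0068,0],[0,0,-0.0022,0.0009,-0.0012,0.0068,0],[0,0,0,0,0,0.005,0],[0,0,0,0,0,0.002,0],[0,0,0,0,0,0,0]]]' 60
python3 - <<'E'
from h import *
st()
E
```

```text
t: 47.65
eef_pos: [0.4913, 0.2896, 0.0929]
tool_rot: [-0.001, 0.688, 0.726, 0.003]
contact_force: [-1.3, 1.1, 5.2]
gripper_width: 0.114
t 47.65 grasp [0.4914 0.2899 0.0389] x [-0.055  0.998  0.006] z [ 0.002  0.006 -1.   ] w 0.0098 F [-1.3  1.1  5.2]
```

```bash
python3 -m creep '[[[0,0,0,0,0,0,0.02],[0,0,0,0,0,0,0.035],[0,0,0,0,0,0,0.035],[0,0,0,0,0,0,0.035],[0,0,0,0,0,-0.01,0.035],[0,0,0,0,0,-0.02,0.035],[0,0,0,0,0,-0.02,0.035],[0,0,0,0,0,-0.025,0.035],[0,0,0,0,0,-0.025,0.035],[0,0,0,0,0,-0.03,0.035],[0,0,0,0,0,-0.03,0.035],[0,0,0,0,0,-0.03,0.035],[0,0,0,0,0,-0.03,0.035],[0,0,0,0,0,-0.03,0.035]]]' 40|tail -1
python3 - <<'E'
from h import *
st()
a=plan([.46,.05,.31],yawframe(30),15); a=plan(T(.1473,0,.14),yawframe(-5.4),14,a)
E
```

```text
gripper_width: 0.411
t 48.82 grasp [0.488  0.2845 0.302 ] x [-0.052  0.999  0.001] z [-0.004  0.001 -1.   ] w 0.0351 F [1.3 0.7 0.2]
N=15 [-0.0003, 0.0001, 0.0733, -0.0156, 0.0055, -0.0006] |d| 0.0166 |w| 4.2deg
N=14 [0.0, 0.0, 0.0441, -0.0047, 0.0181, 0.0061] |d| 0.0197 |w| 2.5deg
```

```bash
python3 -m creep '[[[0,0,0.0733,-0.0156,0.0055,-0.0006,0.045],[0,0,0.0733,-0.0156,0.0055,-0.0006,0.045],[0,0,0.0733,-0.0156,0.0055,-0.0006,0.045],[0,0,0.0733,-0.0156,0.0055,-0.0006,0.045],[0,0,0.0733,-0.0156,0.0055,-0.0006,0.045],[0,0,0.0733,-0.0156,0.0055,-0.0006,0.045],[0,0,0.0733,-0.0156,0.0055,-0.0006,0.045],[0,0,0.0733,-0.0156,0.0055,-0.0006,0.045],[0,0,0.0733,-0.0156,0.0055,-0.0006,0.045],[0,0,0.0733,-0.0156,0.0055,-0.0006,0.045],[0,0,0.0733,-0.0156,0.0055,-0.0006,0.045],[0,0,0.0733,-0.0156,0.0055,-0.0006,0.045],[0,0,0.0733,-0.0156,0.0055,-0.0006,0.045],[0,0,0.0733,-0.0156,0.0055,-0.0006,0.045],[0,0,0,0,0,0,0.045]]]' 40|tail -1
python3 - <<'E'
from h import *
st()
plan(T(.16,0,.15),yawframe(-5.4),15)
c=Cam("top"); c.crop("t32.png",140,190,440,330,2.6)
E
```

```text
gripper_width: 0.529
t 50.07 grasp [0.464  0.0531 0.3304] x [0.857 0.515 0.029] z [ 0.019  0.024 -1.   ] w 0.0451 F [-0.1  0.1 -0. ]
N=15 [-0.0013, -0.0016, 0.0423, -0.0047, 0.0166, 0.0059] |d| 0.0182 |w| 2.4deg
```

View pics/t32.png

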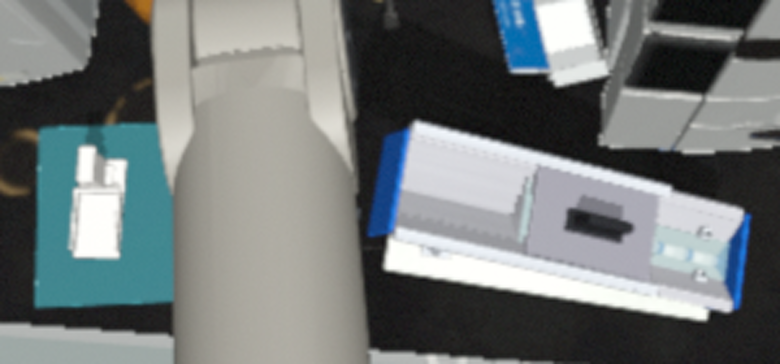

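Tray two stands empty on the mat. Now for the cover.

```bash
python3 -m creep '[[[0,0,0.0423,-0.0047,0.0166,0.0059,0.05],[0,0,0.0423,-0.0047,0.0166,0.0059,0.05],[0,0,0.0423,-0.0047,0.0166,0.0059,0.05],[0,0,0.0423,-0.0047,0.0166,0.0059,0.05],[0,0,0.0423,-0.0047,0.0166,0.0059,0.05],[0,0,0.0423,-0.0047,0.0166,0.0059,0.05],[0,0,0.0423,-0.0047,0.0166,0.0059,0.05],[0,0,0.0423,-0.0047,0.0166,0.0059,0.05],[0,0,0.0423,-0.0047,0.0166,0.0059,0.05],[0,0,0.0423,-0.0047,0.0166,0.0059,0.05],[0,0,0.0423,-0.0047,0.0166,0.0059,0.05],[0,0,0.0423,-0.0047,0.0166,0.0059,0.05],[0,0,0.0423,-0.0047,0.0166,0.0059,0.05],[0,0,0.0423,-0.0047,0.0166,0.0059,0.05],[0,0,0,0,0,0,0.05]]]' 40|tail -1
python3 - <<'E'
from h import *
st()
plan(T(.147,0,.12),frame(-ez,-ey),10)
E
```

```text
gripper_width: 0.582
t 51.37 grasp [ 0.4621 -0.2066  0.2324] x [ 0.995 -0.101  0.016] z [ 0.018  0.017 -1.   ] w 0.0497 F [-0.5 -0.3 -0.7]
N=10 [0.0436, -0.0017, -0.0003, -0.0006, 0.0023, 0.0028] |d| 0.0036 |w| 2.5deg
```

```bash
python3 -m creep '[[[0.0436,-0.0017,0,-0.0006,0.0023,0.0028,0.05],[0.0436,-0.0017,0,-0.0006,0.0023,0.0028,0.05],[0.0436,-0.0017,0,-0.0006,0.0023,0.0028,0.05],[0.0436,-0.0017,0,-0.0006,0.0023,0.0028,0.05],[0.0436,-0.0017,0,-0.0006,0.0023,0.0028,0.05],[0.0436,-0.0017,0,-0.0006,0.0023,0.0028,0.05],[0.0436,-0.0017,0,-0.0006,0.0023,0.0028,0.05],[0.0436,-0.0017,0,-0.0006,0.0023,0.0028,0.05],[0.0436,-0.0017,0,-0.0006,0.0023,0.0028,0.05],[0,0,0,0,0,0,0.05]]]' 40|tail -1
python3 - <<'E'
from h import *
st(); R,p,_=pose(); print(Ti(p+.054*R[:,2]))
plan(T(.147,0,.085),frame(-ez,-ey),6)
E
```

```text
gripper_width: 0.582
t 52.20 grasp [ 0.4567 -0.2075  0.2027] x [ 0.994 -0.107 -0.003] z [ 0.042  0.409 -0.911] w 0.0497 F [-0.3  0.2  0.2]
[ 0.13861694 -0.00121087  0.12004808]
N=6 [0.0049, -0.0005, -0.0022, -0.0002, -0.0012, 0.0058] |d| 0.0059 |w| 0.3deg
```

```bash
python3 -m creep '[[[0.0049,0,-0.0022,-0.0002,-0.0014,0.0058,0.05],[0.0049,0,-0.0022,-0.0002,-0.0014,0.0058,0.05],[0.0049,0,-0.0022,-0.0002,-0.0014,0.0058,0.05],[0.0049,0,-0.0022,-0.0002,-0.0014,0.0058,0.05],[0.0049,0,-0.0022,-0.0002,-0.0014,0.0058,0.05],[0.0049,0,-0.0022,-0.0002,-0.0014,0.0058,0.05],[0,0,0,0,0,0,0.05]]]' 40|tail -1
python3 - <<'E'
from h import *
st(); R,p,_=pose(); print(Ti(p+.054*R[:,2]))
plan(T(.147,0,.066),frame(-ez,-ey),5)
E
```

```text
gripper_width: 0.585
t 52.78 grasp [ 0.4585 -0.1804  0.1717] x [ 0.996 -0.092  0.003] z [ 0.042  0.435 -0.899] w 0.0500 F [-0.3  1.4  0.4]
[ 0.14945116 -0.00050521  0.08035871]
N=5 [0.0003, -0.0003, 0.0006, -0.0001, 0.0005, 0.0029] |d| 0.0029 |w| 0.0deg
```

```bash
python3 -m creep '[[[0,0,0,0,0.0005,0.003,0.05],[0,0,0,0,0.0005,0.003,0.05],[0,0,0,0,0.0005,0.003,0.05],[0,0,0,0,0.0005,0.003,0.05],[0,0,0,0,0,0.0015,0.03],[0,0,0,0,0,0,0],[0,0,0,0,0,0,0],[0,0,0,0,0,0,0],[0,0,0,0,0,0,0],[0,0,0,0,0,0,0]]]' 40|tail -1
python3 - <<'E'
from h import *
st(); R,p,_=pose(); print(Ti(p+.054*R[:,2]))
E
```

```text
gripper_width: 0.104
t 53.62 grasp [ 0.458  -0.1757  0.1576] x [ 0.996 -0.09   0.001] z [ 0.041  0.435 -0.899] w 0.0089 F [-0.   1.1 -0.5]
[0.14739036 0.00046511 0.06563654]
```

```bash
python3 -m creep '[[[0,0,0,0,-0.0065,0,0],[0,0,0,0,-0.0065,0,0],[0,0,0,0,-0.0065,0,0],[0,0,0,0,-0.0065,0,0],[0,0,0,0,-0.0065,0,0],[0,0,0,0,-0.0065,0,0],[0,0,0,0,-0.0065,0,0],[0,0,0,0,-0.0065,0,0],[0,0,0,0,-0.0065,0,0],[0,0,0,0,-0.0065,0,0],[0,0,0,0,-0.0065,0,0],[0,0,0,0,-0.0065,0,0],[0,0,0,0,-0.0065,0,0],[0,0,0,0,-0.0065,0,0],[0,0,0,0,-0.0065,0,0],[0,0,0,0,-0.0065,0,0],[0,0,0,0,0,0,0]]]' 40|tail -1
python3 - <<'E'
from h import *
st(); R,p,_=pose(); print(Ti(p+.054*R[:,2])); plan(T(.2624,0.0005,.0656),frame(-ez,-ey),5)
E
```

```text
gripper_width: 0.108
t 55.03 grasp [ 0.4668 -0.0729  0.2079] x [ 0.996 -0.09   0.002] z [ 0.041  0.433 -0.9  ] w 0.0092 F [-0.8  0.6  0.9]
[0.26217104 0.00140979 0.06560753]
N=5 [0.0007, 0.0001, 0.001, 0.0002, -0.0, 0.0] |d| 0.0002 |w| 0.1deg
```

```bash
python3 -m creep '[[[0,0,0,0,-0.003,0,0],[0,0,0,0,-0.003,0,0],[0,0,0,0,-0.003,0,0]]]' 40
python3 - <<'E'
from h import *
st(); R,p,_=pose(); print(Ti(p+.054*R[:,2]))
E
```

```text
t: 55.28
eef_pos: [0.4643, -0.095, 0.2572]
tool_rot: [-0.214, 0.976, -0.047, 0.012]
contact_force: [1.4, -8.7, -10.3]
gripper_width: 0.105
t 55.28 grasp [ 0.4667 -0.0725  0.2082] x [ 0.995 -0.096  0.004] z [ 0.044  0.417 -0.908] w 0.0089 F [  1.4  -8.7 -10.3]
[0.26270522 0.00150982 0.06567606]
```

The cover is hard against its shut stop: travel is 115.3 mm and the reaction force has risen. Releasing.

```bash
python3 -m creep '[[[0,0,0,0,0,0,0],[0,0,0,0,0,0,0.045],[0,0,0,0,0,0,0.045],[0,0,0,0,0,0,0.045],[0,0,0,0,0,0,0.045],[0,0,0,0,0,-0.01,0.045],[0,0,0,0,0,-0.02,0.045],[0,0,0,0,0,-0.02,0.045],[0,0,0,0,0,-0.03,0.045],[0,0,0,0,0,-0.03,0.045],[0,0,0,0,0,-0.03,0.045],[0,0,0,0,0,-0.03,0.045]]]' 40|tail -1
python3 - <<'E'
from h import *
st(); plan([.42,.1,.40],yawframe(60),18)
E
```

```text
gripper_width: 0.524
t 56.28 grasp [ 0.4565 -0.143   0.368 ] x [ 0.996 -0.094 -0.008] z [ 0.033  0.422 -0.906] w 0.0448 F [ 0.4  0.  -0.5]
N=18 [-0.0218, -0.0135, -0.0624, 0.005, -0.0151, 0.0016] |d| 0.0160 |w| 3.9deg
```

```bash
python3 -m creep '[[[0,0,0,-0.01,0,-0.025,0.045],[0,0,0,-0.01,0,-0.025,0.045],[0,0,0,-0.01,0,-0.025,0.045],[0,0,0,-0.01,0,-0.02,0.045],[0,0,0,0,0,0,0.045]]]' 40|tail -1
python3 - <<'E'
from h import *
st()
s=Cam("side"); s.crop("s33.png",190,160,350,360,3)
c=Cam("top"); cv2.imwrite("pics/t33.png",c.im[:,:,::-1])
for u,v in(): pass
E
```

```text
gripper_width: 0.525
t 56.70 grasp [ 0.4102 -0.1872  0.4685] x [ 0.995 -0.102  0.004] z [ 0.046  0.417 -0.908] w 0.0448 F [-0.1  0.2  0.2]
```

View pics/s33.png

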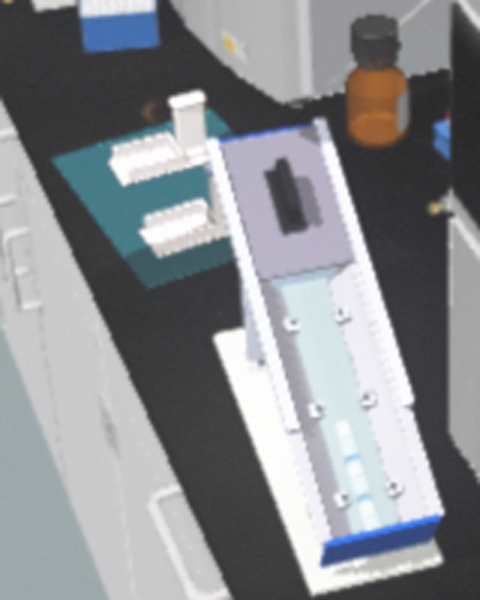

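View pics/t33.png

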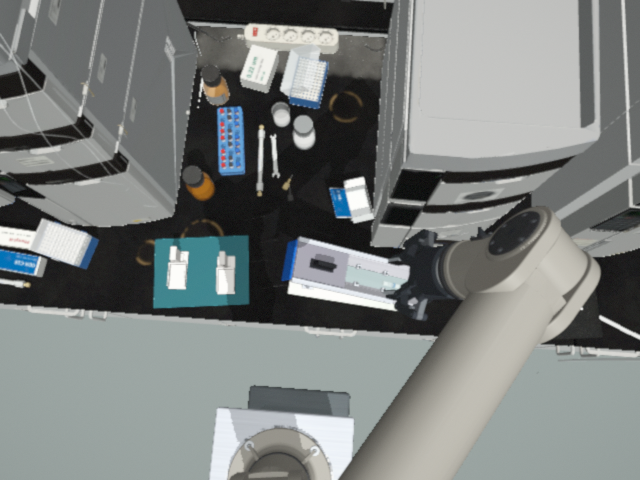

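```bash
python3 -m creep '[[[0,0,0,0,0,0,0.045],[0,0,0,0,0,0,0.045],[0,0,0,0,0,0,0.045]]]' |head -1; python3 -c "
from h import *
c=Cam('side'); c.crop('s34.png',230,260,390,460,3)
from station import hand_in; print(hand_in())"
```

```text
t: 57.05
the job is handed in; nothing more can be done
None
```

The job is done and handed in at about 57 s of the 200 s allowed. The reload covered the three vials I could find: one in each tray and one loose on the bench.

**What I did:**
- I slid the cover from about 20 mm open to its open stop.
- I poured the first tray and stood it back on the mat.
- I dropped the loose vial in along the fold.
- I re-measured the second tray, which had been knocked aside, then poured it and stood it back on the mat.
- I slid the cover to its shut stop. It moved 115.3 mm between stops, against 115 mm given, with about 13 N reaction at the end.

**What the last pictures showed:**
- All three vials lie in one line on the fold, against the stop and under the roof, and the cover is shut.
- Both trays are empty and upright on the mat.
- The bottle stands where it was, I saw no change around the carton, and the robot was touching nothing.
- I saw no other vials anywhere.

**Not confirmed:**
- The arm hid the marker in the last top view. I never worked near it, and I didn't look at the last side crop before handing in.
- The cover and trough distances differ from the given ones by about 3 mm along the fold. That is my calibration error, so I worked to the stops instead.

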